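Strip a table hob for cleaning

TASK

Get the table hob ready for cleaning. Its pan support sits back to front: lift it clear of the well, turn it half round so that its raised guard stands at the back, away from the knobs, and set it down again fully home in the well. Work every knob that is on the hob off its spindle, twisting it to and fro while drawing it up (a hard straight pull would heave the hob off the worktop, which must not happen), and put all the knobs in the white tub; leave the hob standing where it is and the other things undisturbed.

Things in the scene. Friction and masses are not known exactly. Their poses are not given: they have to be found in the camera images.
- hob: a single-burner table hob, steel, heavy (5 kg), standing loose on four rubber feet: 270 mm deep (x), 250 mm wide (y), top plate 45 mm high. Origin: centre of its underside on the worktop; x points from its front (knobs, at x = -94 mm) to its back; z up. Three upright spindles at x = -94 mm, y = +76, 0, -76 mm.
- hob_well (a point): centre of the hob's well, on the top plate (45 mm above the worktop, 30 mm behind the hob's centre); axes as the hob's. The well is a collar 12 mm high and 8 mm thick with a rounded top edge, inside 155 mm (x) by 135 mm (y). A flat burner cap 10 mm high lies at its middle.
- pan_support: dark pan support lying in the well: frame 150 (its x) by 130 mm (y), 14 mm high, of 10 mm bars; 2.5 mm play all round. Origin: centre of its underside; z up. Grip it from above by its bridge bar: along x through the middle, 12 mm thick (y), z = 14 to 34 mm. Two bars along y at x = +-42 mm, 8 mm thick, up to z = 26 mm. About 400 g, centre of mass within 10 mm of the middle.
- guard (a point): middle of the top of the pan support's raised guard, an 8 mm wire hoop 110 mm long standing on the support's +x end: 70 mm from its origin along its x, 52 mm above its underside (top at 56 mm). It starts towards the knobs (support x = hob -x); it belongs at the hob's back.
- spindle_2 (a point): foot of the middle spindle on the plate, 45 mm up. All three spindles: round, 16 mm diameter, 24 mm high. A knob is held by friction only: a straight pull takes more than lifts the hob's front; while the knob is being turned it yields to a light pull (turn it about 1 rad while rising 2 to 3 mm, then back while rising, and so on). No stops: it turns freely either way. Free once 24 mm up.
- tub: an open white plastic tub, loose, 165 mm (x) by 180 mm (y) by 55 mm high, walls and floor 4 mm. Origin: centre of its underside; z up. About 450 g.
- knob_1: black bar knob, a push fit on the left spindle (hob y = +76 mm) at the start, or absent (spindle bare). Origin: centre of the underside; z up out of the hob, x along its bar. Round skirt 44 mm across (36 mm square where it touches), 26 mm high, on top of it a grip bar 64 mm long (x), 22 mm wide (y), z = 26 to 50 mm. Bore 26 mm deep from below. About 120 g.
- knob_2: black bar knob, a push fit on the middle spindle (hob y = 0 mm) at the start, or absent (spindle bare). Origin: centre of the underside; z up out of the hob, x along its bar. Round skirt 44 mm across (36 mm square where it touches), 26 mm high, on top of it a grip bar 64 mm long (x), 22 mm wide (y), z = 26 to 50 mm. Bore 26 mm deep from below. About 120 g.
- knob_3: black bar knob, a push fit on the right spindle (hob y = -76 mm) at the start, or absent (spindle bare). Origin: centre of the underside; z up out of the hob, x along its bar. Round skirt 44 mm across (36 mm square where it touches), 26 mm high, on top of it a grip bar 64 mm long (x), 22 mm wide (y), z = 26 to 50 mm. Bore 26 mm deep from below. About 120 g.
- salt: a bystander: salt shaker, 44 mm across, 90 mm high, origin under its centre; leave it standing where it is.

How it is judged:
At the end, for the whole second after the job is handed in: The pan support lies home in the well (underside within 4 mm of the plate, centre within 6 mm, square within 4 degrees) with its guard at the back; every knob of this run lies in the tub, below its rim height and at rest; the tub stands level; the hob stands level within 5 cm of where it was (x of guard in the frame of hob above 0.085 m and horizontal distance between pan_support and hob_well below 0.006 m and z of pan_support in the frame of hob_well below 0.004 m and angle between the x axis of pan_support and the x axis of hob, either way round below 0.07 rad and angle between each of pan_support, tub's own z axis and vertical below 0.05 rad and linear speed of each of pan_support, knob_1, knob_2, knob_3 below 0.02 m/s and distance of hob from where it was at the start of the episode below 0.05 m and angle between hob's own z axis and vertical below 0.02 rad and x of knob_1 in the frame of tub between -0.083 and 0.083 m and y of knob_1 in the frame of tub between -0.09 and 0.09 m and z of knob_1 in the frame of tub between -0.005 and 0.05 m and x of knob_2 in the frame of tub between -0.083 and 0.083 m and y of knob_2 in the frame of tub between -0.09 and 0.09 m and z of knob_2 in the frame of tub between -0.005 and 0.05 m and x of knob_3 in the frame of tub between -0.083 and 0.083 m and y of knob_3 in the frame of tub between -0.09 and 0.09 m and z of knob_3 in the frame of tub between -0.005 and 0.05 m); the robot touches nothing.
It fails at once if the hob is heaved off the worktop (tilted by more than 5 degrees, or lifted by more than 2 cm) (angle between hob's own z axis and vertical above 0.0873 rad or height (world z) of hob above 0.02 m).
It fails at once if the salt shaker is moved more than 5 cm or knocked over (distance of salt from where it was at the start of the episode above 0.05 m or angle between salt's own z axis and vertical above 0.5 rad).
Of knob_1, knob_2, knob_3 only 2 to 3 are there at a start; the rules pass over those that are not, and their reading is None.
At some moment in a run one of tub may be knocked a few centimetres aside while the robot is not near it.
Once in a run the grip may slacken for a moment while it holds something.
It also fails if it takes over 210 s, if anything falls off the work surface, if the arm or the gripper's body presses on something with over 40 N, if the wrist force passes 120 N, or if a joint passes its speed limit or range.

ROBOT

A 6-joint arm with a two-finger parallel gripper is mounted at the origin on a cart in front of the work surface, level with it; the furniture and walls round the work are solid. World frame = base frame: x ahead of the robot, y to its left, z up, the work surface at z = 0. Lengths are in m, angles in rad, forces in N, time in s.
With the tool pointing down it reaches from about 0.35 to 0.875 m from the base axis. Payload 4.2 kg.
Tool frame: the origin (TCP) lies on the centre line of the jaws, within the pads' length; the fingertips stand 17 mm ahead of it and the grasp point (between the pads) lies 2 mm behind it; z points along the fingers, x is the direction in which the jaws open and shut, and the axes are right-handed (so a half turn about z gives the same grasp; the last joint's range is limited). The gripper opens to 87 mm and grips with 3 to 60 N. Pads are 19 mm wide; open, the fingers measure 117 mm over their backs; the gripper's body (75 mm by 190 mm) begins 51 mm behind the grasp point.
Start: joints at [-1.077, 0.385, 0.008, 0, -1.194, -0.259], TCP at [0.145, -0.608, 0.24] pointing down, gripper open.
Joint ranges: [-3.14, 3.14], [-1.21, 2.06], [-1.07, 1.41], [-3.16, 2.05], [-2.99, -0.16], [-3.1, 3.1]. Speed limits (rad/s): [2.79, 2.79, 3.14, 3.14, 3.14, 3.14].

INTERFACE

Orientations are given as [roll, pitch, yaw] about the fixed x, y, z axes, in that order (R = Rz(yaw) Ry(pitch) Rx(roll)).
In Python, from bench import * gives the robot as it stands. The module is installed in compiled form; this text tells all that it offers.
- The arm moves only by the tool apply_moves, never from a script. Its argument "moves" is a list of rows, each an object of numbers: "x", "y", "z": the shift along the tool's x, y, z in cm; "spin": the turn about the tool's z in degrees. In form: [{"x": .., "y": .., "z": .., "spin": ..}, ...]. A call has exactly 5 rows; each row shifts and turns the commanded pose from where the row before left it, along the tool's axes as they then stand; what a row does not reach is not made up. A row lasts 1/12 s, in which the tool goes at most 41.7 mm and 7.16 degrees, less where a joint would pass 70% of its speed; a pose out of reach is approached as far as the arm can. A call is refused whole if a number of a shift passes 4.17 or a number of a turn 7.16, either way. A call with a gripper value outside its range is refused whole. "claw" is the closure in counts, from 0 (fully open) to 255 (shut), set as the call begins (left out, the last holds). The fingers move at their own pace and stop on an object; "force" is the grip in N (left out, the last holds). Time passes only in rows, so rows that do not move let the fingers close, or fill a call up. It gives the time, the measured TCP pose, the force and the opening at its end, in the units of the state.
- state(): the state, without advancing time (a new reading comes with each control period).
- snapshot(name): name is "side" or "top" or "wrist"; returns a dict with "pixels" (384x512x3 uint8, blue, green, red), "z_map" (384x512 float32, m along the optical axis (not along the pixel's ray), 0 where there is no reading), "vertical_fov" (degrees; the focal length in pixels is half the picture's height over the tangent of half this angle, whatever the lens; pixels are square), "cx", "cy" (the principal point, pixels), "k1" (the pictures are not rectified: a ray, as slopes to the right and down, at radius r is drawn at 1 + k1 r^2 times it, then the intrinsics apply), "pose" (4x4, takes a point from camera to world coordinates). Camera axes: x right, y down, z forward; pixel columns grow to the right and rows downward; lengths in m; the calibration is good to about 2 mm. A picture is of the moment at which its call begins.
- close_job(): hands the job in, once; it reports no verdict.
Trained networks look in the newest picture that a camera, given by its name, has taken for a name from the list of things; names that differ only in an ending like _2 or _b are one class to them, and where a whole thing is asked for, a point or a joint stands for the part that bears it (a point fixed in the world has none). Each returns a list of dicts, best first, with "confidence" (0 to 1); they miss things now and then, are a little off and sometimes report something else, mostly with a low value. They report only what shows in the picture. A call takes as long as a camera call.
- find_in(camera, thing): "location" ([column, row] in pixels, amid what is visible of it).
- silhouettes(camera, thing): "pixels" (384x512 bool, what is visible of it) and "location" ([column, row] in pixels, amid what is visible of it).
- tip_of(camera, thing): "location" ([column, row] in pixels: a listed point, or the origin of a listed thing).
The state is a dict: "time": time; "q": joint angles; "dq": joint speeds; "tau": joint torques, N m; "tool_pos": TCP position; "orientation": TCP orientation; "force": force on the tool from outside, world axes, zero at the start; "moment": the same for the moment, N m; "gripper_width": finger opening in m.
Only numpy, scipy, OpenCV 4.12 (cv2) and the standard library are available. Lean on these libraries where they do the work, as an engineer would, in place of code of your own. Each camera call takes 0.05 s, during which the arm holds its last target. There are 200 camera calls.

## Working session

There is one attempt and no reset: what is moved stays moved. The work goes in short steps, Python scripts to look and compute and a tool call to move; the robot and the scene stay as the last step left them, time stands still between calls to the robot, and variables do not carry over. Pictures are saved under pics/ and viewed, about 12 in all and at most 16, crops included, and the job is handed in when it is done.

Besides the shell and the picture viewer there is one more tool, called after "Request:" by a JSON object that holds its "method" and its "body". apply_moves: Moves the arm, as the interface text tells. Its arguments: {"type":"object","properties":{"moves":{"type":"array"},"claw":{"type":"number"},"force":{"type":"number"}},"required":["moves"]}

```bash
mkdir -p pics
cat > h.py <<'E'
from bench import *
import numpy as np, cv2
from scipy.spatial.transform import Rotation as R
def cam(s):
    f=s["pixels"].shape[0]/2/np.tan(np.radians(s["vertical_fov"])/2)
    return f
def ray(s,uv):
    f=cam(s); K=np.array([[f,0,s["cx"]],[0,f,s["cy"]],[0,0,1.]])
    # invert x_d=x(1+k1 r^2) by OpenCV
    p=cv2.undistortPoints(np.array(uv,float).reshape(-1,1,2),K,np.array([s["k1"],0,0,0.])).reshape(-1,2)
    return np.c_[p,np.ones(len(p))]
def on_plane(s,uv,z):
    d=ray(s,uv)@s["pose"][:3,:3].T; o=s["pose"][:3,3]
    return o+d*((z-o[2])/d[:,2])[:,None]
def by_depth(s,uv):
    uv=np.array(uv,float).reshape(-1,2); i=uv.round().astype(int)
    z=s["z_map"][i[:,1].clip(0,383),i[:,0].clip(0,511)]
    return (ray(s,uv)*z[:,None])@s["pose"][:3,:3].T+s["pose"][:3,3]
def cloud(s):
    v,u=np.mgrid[0:384,0:512]
    return by_depth(s,np.c_[u.ravel(),v.ravel()]).reshape(384,512,3)
def proj(s,P):
    T=np.linalg.inv(s["pose"]); q=np.atleast_2d(P)@T[:3,:3].T+T[:3,3]
    x=q[:,:2]/q[:,2:]; x=x*(1+s["k1"]*(x**2).sum(1,keepdims=True))
    return x*cam(s)+[s["cx"],s["cy"]]
def save(s,n,sc=1): 
    im=s["pixels"]; cv2.imwrite("pics/"+n,cv2.resize(im,None,fx=sc,fy=sc))
E
python3 - <<'E'
from h import *
np.set_printoptions(precision=4,suppress=True)
for c in ["top","side"]:
    s=snapshot(c); save(s,c+"0.png",1.5); print(c,s["pose"],s["vertical_fov"],s["k1"])
    for t in ["hob","pan_support","tub","knob_1","salt"]:
        for d in silhouettes(c,t)[:4]:
            m=d["pixels"]; print(t,round(d["confidence"],2),d["location"],m.sum(),np.nanmedian(cloud(s)[m],0))
    for t in ["hob","hob_well","pan_support","guard","spindle_2","tub","knob_1","salt"]:
        for d in tip_of(c,t)[:4]: print(" tip",t,round(d["confidence"],2),d["location"])
print(state())
E
```

```text
top [[-0.0092 -0.9808  0.1948  0.4213]
 [-0.9998  0.006  -0.0168 -0.17  ]
 [ 0.0153 -0.1949 -0.9807  0.9163]
 [ 0.      0.      0.      1.    ]] 45.89405811635687 -0.05278076277823283
hob 0.83 [208.6, 211.9] 12584 [ 0.5507 -0.0912  0.0461]
pan_support 0.9 [201.2, 202.4] 2547 [ 0.5679 -0.0867  0.0689]
tub 0.78 [349.8, 287.3] 8697 [ 0.4125 -0.3728  0.0052]
knob_1 0.75 [234.6, 269.9] 560 [ 0.4405 -0.1462  0.0947]
knob_1 0.74 [208.0, 211.4] 13274 [ 0.5491 -0.0914  0.0461]
knob_1 0.58 [155.2, 260.9] 674 [0.4615 0.0015 0.0939]
salt 0.89 [331.8, 140.8] 494 [ 0.6856 -0.3268  0.0712]
 tip hob 0.87 [206.2, 218.0]
 tip hob_well 0.94 [205.0, 200.2]
 tip pan_support 0.67 [205.4, 201.3]
 tip pan_support 0.27 [199.0, 233.1]
 tip guard 0.71 [199.5, 235.8]
 tip guard 0.3 [157.8, 260.2]
 tip spindle_2 0.66 [195.3, 261.5]
 tip tub 0.59 [346.8, 282.7]
 tip knob_1 0.76 [235.3, 269.4]
 tip knob_1 0.75 [192.8, 263.6]
 tip knob_1 0.66 [159.4, 258.8]
side [[-0.9933 -0.02    0.1136  0.4588]
 [-0.113   0.3673 -0.9232  0.6074]
 [-0.0232 -0.9299 -0.3671  0.3999]
 [ 0.      0.      0.      1.    ]] 45.85827997855
[... 490 characters left out ...]
tip guard 0.74 [278.9, 207.7]
 tip spindle_2 0.83 [306.2, 237.7]
 tip tub 0.84 [326.7, 195.0]
 tip tub 0.38 [311.0, 219.5]
 tip knob_1 0.96 [307.2, 235.8]
 tip knob_1 0.81 [314.4, 217.9]
 tip knob_1 0.65 [300.6, 256.3]
 tip salt 0.66 [200.6, 197.2]
{'time': 1.4, 'q': array([-1.0774,  0.3847,  0.0079,  0.    , -1.194 , -0.2586]), 'dq': array([ 0.0015,  0.0013, -0.0014,  0.0006,  0.0003, -0.0007]), 'tau': array([ -0.0005, -39.0467,  18.7614,   4.2244,   0.0153,  -0.    ]), 'tool_pos': array([ 0.1454, -0.6078,  0.2396]), 'orientation': array([-3.1416, -0.    ,  1.8056]), 'force': array([-0.2656,  0.3393, -1.2528]), 'moment': array([0.0228, 0.0388, 0.0014]), 'gripper_width': 0.08680438608475169}
```

View pics/top0.png

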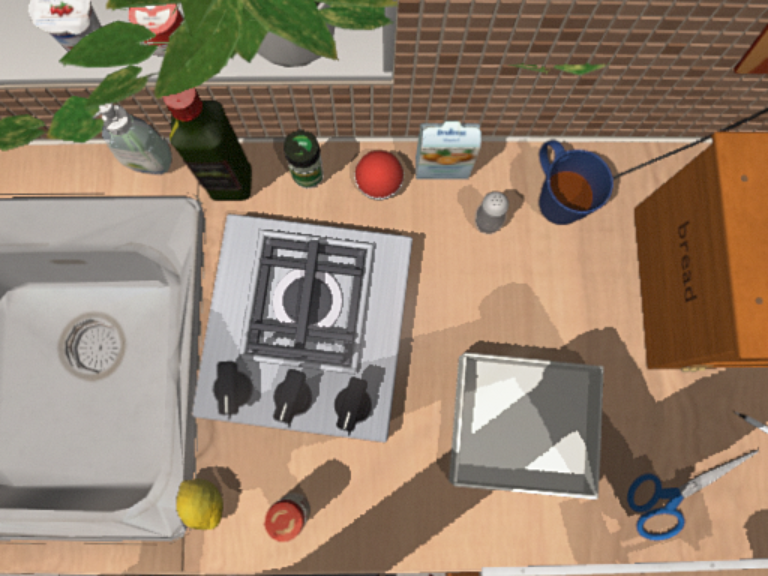

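Run:
```python
from h import *
np.set_printoptions(precision=4,suppress=True)
s=snapshot("top"); C=cloud(s)
def rect(m,name):
    P=C[m]; (c,sz,a)=cv2.minAreaRect((P[:,:2]*1000).astype(np.float32)); print(name,np.array(c)/1000,sz,a,np.median(P[:,2]))
# hob top plate
z=C[...,2]; m=(z>0.040)&(z<0.051)&(C[...,0]>.38)&(C[...,0]<.75)&(C[...,1]>-.26)&(C[...,1]<.08); 
m=cv2.morphologyEx(m.astype(np.uint8),cv2.MORPH_OPEN,np.ones((3,3)))>0
rect(m,"plate")
m=(z>0.072)&(z<0.085)&(C[...,0]>.5)&(C[...,0]<.7)&(C[...,1]>-.2)&(C[...,1]<.05); rect(m,"bridge/bars")
for d in silhouettes("top","knob_1")[:5]:
    k=d["pixels"]&(z>.088)&(z<.102)
    if k.sum()>50: rect(k,"knob bar %.2f %d"%(d["confidence"],k.sum()))
d=silhouettes("top","tub")[0]; rect(d["pixels"]&(z>.045)&(z<.065),"tub rim")
d=silhouettes("top","salt")[0]; rect(d["pixels"]&(z>.08)&(z<.1),"salt")
print("well tip",on_plane(s,tip_of("top","hob_well")[0]["location"],.045),"spindle2",on_plane(s,tip_of("top","spindle_2")[0]["location"],.045),
 "guard",on_plane(s,tip_of("top","guard")[0]["location"],.097),"knob tips",[on_plane(s,d["location"],.045) for d in tip_of("top","knob_1")],[on_plane(s,d["location"],0) for d in tip_of("top","hob")+tip_of("top","tub")])
```

```text
plate [ 0.585  -0.0871] (251.2051544189453, 351.55426025390625) 82.35182189941406 0.04555409203841243
bridge/bars [ 0.5741 -0.0866] (128.89244079589844, 148.88876342773438) 83.52064514160156 0.07864695223130758
knob bar 0.89 435 [0.4613 0.0064] (62.770164489746094, 23.173355102539062) 2.3117053508758545 0.09507531047501372
knob bar 0.80 439 [ 0.4517 -0.0692] (22.622373580932617, 63.93613815307617) 73.1230239868164 0.09505724303340568
knob bar 0.69 431 [ 0.4417 -0.1449] (21.964839935302734, 63.53146743774414) 73.49758911132812 0.09496736191491595
tub rim [ 0.4143 -0.3666] (180.79153442382812, 164.8963165283203) 83.53166961669922 0.05462890905824974
salt [ 0.6939 -0.3301] (30.64366340637207, 29.8975887298584) 37.741851806640625 0.08719785207198316Traceback (most recent call last):
  File "<stdin>", line 16, in <module>
IndexError: list index out of range
```

The top view shows all three knobs on the hob (bars at px ~(230,388), (292,397), (353,405) of the enlarged picture). The support lies with its guard towards them at (300,350), the tub is at (528,425) and the salt at (490,210). The fits agree with the stated sizes. Setting out to above the well.

Request:
{"method": "apply_moves", "body": {"moves": [{"x":2.04,"y":2.7,"z":0,"spin":0},{"x":2.04,"y":2.7,"z":0,"spin":0},{"x":2.04,"y":2.7,"z":0,"spin":0},{"x":2.04,"y":2.7,"z":0,"spin":0},{"x":2.04,"y":2.7,"z":0,"spin":0}], "claw": 110, "force": 45}}

```text
time: 2.12
tool_pos: [0.2537, -0.476, 0.2397]
orientation: [3.141, 0.0, 1.805]
force: [1.2, 0.1, 0.0]
gripper_width: 0.0616
```

Request:
{"method": "apply_moves", "body": {"moves": [{"x":2.04,"y":2.7,"z":0,"spin":0},{"x":2.04,"y":2.7,"z":0,"spin":0},{"x":2.04,"y":2.7,"z":0,"spin":0},{"x":2.04,"y":2.7,"z":0,"spin":0},{"x":2.04,"y":2.7,"z":0,"spin":0}]}}

```text
time: 2.53
tool_pos: [0.3614, -0.3452, 0.2399]
orientation: [3.141, 0.001, 1.806]
force: [-0.3, -1.4, -0.5]
gripper_width: 0.0494
```

Request:
{"method": "apply_moves", "body": {"moves": [{"x":2.04,"y":2.7,"z":0,"spin":0},{"x":2.04,"y":2.7,"z":0,"spin":0},{"x":2.04,"y":2.7,"z":0,"spin":0},{"x":2.04,"y":2.7,"z":0,"spin":0},{"x":2.04,"y":2.7,"z":0,"spin":0}]}}

```text
time: 2.95
tool_pos: [0.469, -0.2145, 0.2399]
orientation: [3.141, 0.0, 1.806]
force: [0.5, 0.6, -0.6]
gripper_width: 0.0492
```

Request:
{"method": "apply_moves", "body": {"moves": [{"x":2.04,"y":2.7,"z":0,"spin":0},{"x":2.04,"y":2.7,"z":0,"spin":0},{"x":2.04,"y":2.7,"z":0,"spin":0},{"x":2.04,"y":2.7,"z":0,"spin":0},{"x":2.04,"y":2.7,"z":0,"spin":0}]}}

```text
time: 3.37
tool_pos: [0.5766, -0.0839, 0.2398]
orientation: [3.141, 0.0, 1.806]
force: [1.0, -0.9, -0.2]
gripper_width: 0.0495
```

Request:
{"method": "apply_moves", "body": {"moves": [{"x":0,"y":0,"z":0,"spin":6.8},{"x":0,"y":0,"z":0,"spin":6.8},{"x":0,"y":0,"z":0,"spin":6.8},{"x":0,"y":0,"z":0,"spin":0},{"x":0,"y":0,"z":0,"spin":0}]}}

```text
time: 3.78
tool_pos: [0.5757, -0.0854, 0.2395]
orientation: [3.142, 0.0, 1.453]
force: [0.0, 0.1, -0.3]
gripper_width: 0.0495
```

```bash
cat >> h.py <<'E'
def rect(P):
    (c,sz,a)=cv2.minAreaRect((P[:,:2]*1000).astype(np.float32))
    if sz[0]<sz[1]: a+=90
    return np.array(c)/1000,np.round(sorted(sz)[::-1],1),(a+90)%180-90   # centre, sizes, angle of the long side
def go(x,y,z,yaw):
    "shift in cm along tool axes and spin in deg to bring the TCP there (yaw deg)"
    st=state(); y0=st["orientation"][2]; d=np.array([x,y,z])-st["tool_pos"]
    t=np.array([d[0]*np.cos(y0)+d[1]*np.sin(y0), d[0]*np.sin(y0)-d[1]*np.cos(y0), -d[2]])*100
    print("tool shift cm",t.round(2),"spin deg",round(-((yaw-np.degrees(y0)+180)%360-180),1))
E
python3 - <<'E'
from h import *
np.set_printoptions(precision=4,suppress=True)
s=snapshot("wrist"); save(s,"wrist1.png",1.2); C=cloud(s); z=C[...,2]; ok=s["z_map"]>0
near=np.hypot(C[...,0]-.575,C[...,1]+.085)<.11
print("z hist",np.percentile(z[near&ok],[1,10,50,90,99]))
br=near&ok&(z>.0755)&(z<.084); print("bridge",br.sum(),rect(C[br]))
P=C[br][:,:2]; ang=np.linalg.svd(P-P.mean(0))[2][0]; print(P.mean(0),np.degrees(np.arctan2(*ang[::-1])))
for t in ["hob_well","pan_support","guard","spindle_2"]:
    for d in tip_of("wrist",t)[:2]: print(t,d["confidence"],d["location"],on_plane(s,d["location"],.097 if t=="guard" else .045))
t=snapshot("top"); D=cloud(t); o=(np.hypot(D[...,0]-.575,D[...,1]+.085)<.16)&(D[...,2]>.1)&(D[...,2]<.2); print("tall pts",o.sum())
go(.575,-.0855,.08,83)
E
```

```text
z hist [0.0442 0.0457 0.3154 0.3358 0.3413]
bridge 1682 (array([ 0.5583, -0.0841]), array([159.4,  17.9]), -4.535003662109375)
[ 0.5698 -0.0857] -7.450250967704304
hob_well 0.8 [262.7, 179.0] [[ 0.5757 -0.0835  0.045 ]]
pan_support 0.8 [257.2, 179.1] [[ 0.5752 -0.0891  0.045 ]]
tall pts 195
tool shift cm [-0.   -0.06 15.96] spin deg 0.1
```

View pics/wrist1.png

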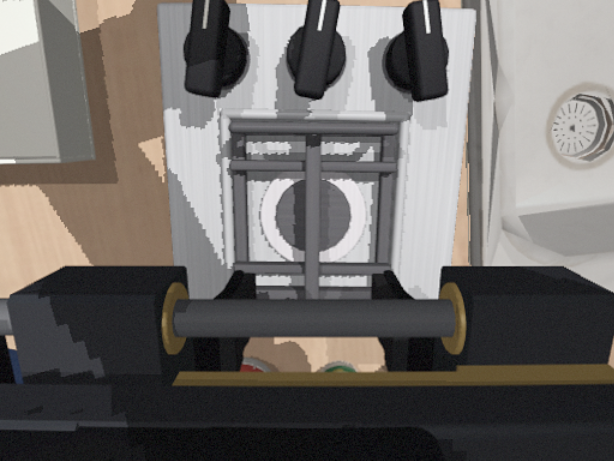

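The wrist view shows the bridge bar at column ~313 of the enlarged picture, centred between the jaws, with the knobs at the top of the picture. I'm going down and gripping.

Request:
{"method": "apply_moves", "body": {"moves": [{"x":-0.1,"y":-0.06,"z":2.5,"spin":0.6},{"x":0,"y":0,"z":3,"spin":0},{"x":0,"y":0,"z":3,"spin":0},{"x":0,"y":0,"z":2.5,"spin":0},{"x":0,"y":0,"z":1.5,"spin":0}]}}

```text
time: 4.5
tool_pos: [0.5733, -0.0865, 0.1116]
orientation: [-3.137, 0.0, 1.439]
force: [-0.7, -0.2, -1.0]
gripper_width: 0.0493
```

Request:
{"method": "apply_moves", "body": {"moves": [{"x":0,"y":0,"z":1.5,"spin":0},{"x":0,"y":0,"z":1.2,"spin":0},{"x":0,"y":0,"z":0.8,"spin":0},{"x":0,"y":0,"z":0.4,"spin":0},{"x":0,"y":0,"z":0,"spin":0}]}}

```text
time: 4.92
tool_pos: [0.5747, -0.0864, 0.0749]
orientation: [-3.14, 0.0, 1.439]
force: [0.4, 0.1, 0.0]
gripper_width: 0.0491
```

Request:
{"method": "apply_moves", "body": {"moves": [{"z":0},{"z":0},{"z":0},{"z":0},{"z":0}], "claw": 255, "force": 50}}

```text
validation failed for argument at $.mo...
```

Request:
{"method": "apply_moves", "body": {"moves": [{"z":0},{"z":0},{"z":0},{"z":0},{"z":0}]}}

```text
validation failed for argument at $.mo...
```

Request:
{"method": "apply_moves", "body": {"moves": [{"x":0,"y":0,"z":0,"spin":0},{"x":0,"y":0,"z":0,"spin":0},{"x":0,"y":0,"z":0,"spin":0},{"x":0,"y":0,"z":0,"spin":0},{"x":0,"y":0,"z":0,"spin":0}], "claw": 255, "force": 50}}

```text
time: 5.33
tool_pos: [0.5752, -0.0863, 0.0761]
orientation: [3.141, -0.0, 1.439]
force: [0.1, -0.3, -0.1]
gripper_width: 0.0241
```

Request:
{"method": "apply_moves", "body": {"moves": [{"x":0,"y":0,"z":0,"spin":0},{"x":0,"y":0,"z":0,"spin":0},{"x":0,"y":0,"z":0,"spin":0},{"x":0,"y":0,"z":0,"spin":0},{"x":0,"y":0,"z":0,"spin":0}]}}

```text
time: 5.75
tool_pos: [0.575, -0.0863, 0.0757]
orientation: [3.141, 0.0, 1.439]
force: [-0.6, 0.6, 1.4]
gripper_width: 0.0115
```

Request:
{"method": "apply_moves", "body": {"moves": [{"x":0,"y":0,"z":-0.3,"spin":0},{"x":0,"y":0,"z":-0.5,"spin":0},{"x":0,"y":0,"z":-0.5,"spin":0},{"x":0,"y":0,"z":-0.5,"spin":0},{"x":0,"y":0,"z":-0.5,"spin":0}]}}

```text
time: 6.17
tool_pos: [0.5748, -0.0863, 0.0988]
orientation: [-3.141, -0.0, 1.439]
force: [0.8, -0.5, -5.1]
gripper_width: 0.0118
```

Request:
{"method": "apply_moves", "body": {"moves": [{"x":0,"y":0,"z":-1,"spin":0},{"x":0,"y":0,"z":-1.5,"spin":0},{"x":0,"y":0,"z":-1.5,"spin":0},{"x":0,"y":0,"z":-1.5,"spin":0},{"x":0,"y":0,"z":-1,"spin":0}]}}

```text
time: 6.58
tool_pos: [0.5756, -0.0863, 0.1659]
orientation: [3.139, -0.0, 1.439]
force: [1.3, -0.0, -3.9]
gripper_width: 0.0116
```

Request:
{"method": "apply_moves", "body": {"moves": [{"x":0,"y":0,"z":0,"spin":-6},{"x":0,"y":0,"z":0,"spin":-6},{"x":0,"y":0,"z":0,"spin":-6},{"x":0,"y":0,"z":0,"spin":-6},{"x":0,"y":0,"z":0,"spin":-6}]}}

```text
time: 7.0
tool_pos: [0.5747, -0.0863, 0.1639]
orientation: [-3.142, -0.0, 1.968]
force: [-0.2, 0.1, -5.3]
gripper_width: 0.012
```

Request:
{"method": "apply_moves", "body": {"moves": [{"x":0,"y":0,"z":0,"spin":-6},{"x":0,"y":0,"z":0,"spin":-6},{"x":0,"y":0,"z":0,"spin":-6},{"x":0,"y":0,"z":0,"spin":-6},{"x":0,"y":0,"z":0,"spin":-6}]}}

```text
time: 7.42
tool_pos: [0.5747, -0.0863, 0.1638]
orientation: [-3.142, -0.0, 2.491]
force: [-0.2, 0.8, -4.5]
gripper_width: 0.0119
```

Request:
{"method": "apply_moves", "body": {"moves": [{"x":0,"y":0,"z":0,"spin":-6},{"x":0,"y":0,"z":0,"spin":-6},{"x":0,"y":0,"z":0,"spin":-6},{"x":0,"y":0,"z":0,"spin":-6},{"x":0,"y":0,"z":0,"spin":-6}]}}

```text
time: 7.83
tool_pos: [0.5747, -0.0863, 0.1638]
orientation: [3.141, -0.0, 3.015]
force: [-0.4, 0.7, -3.9]
gripper_width: 0.0114
```

Request:
{"method": "apply_moves", "body": {"moves": [{"x":0,"y":0,"z":0,"spin":-6},{"x":0,"y":0,"z":0,"spin":-6},{"x":0,"y":0,"z":0,"spin":-6},{"x":0,"y":0,"z":0,"spin":-6},{"x":0,"y":0,"z":0,"spin":-6}]}}

```text
time: 8.25
tool_pos: [0.5747, -0.0863, 0.1638]
orientation: [3.141, -0.0, -2.745]
force: [-0.2, 0.4, -4.4]
gripper_width: 0.0115
```

Request:
{"method": "apply_moves", "body": {"moves": [{"x":0,"y":0,"z":0,"spin":-6},{"x":0,"y":0,"z":0,"spin":-6},{"x":0,"y":0,"z":0,"spin":-6},{"x":0,"y":0,"z":0,"spin":-6},{"x":0,"y":0,"z":0,"spin":-6}]}}

```text
time: 8.67
tool_pos: [0.5746, -0.0863, 0.1638]
orientation: [3.141, -0.0, -2.221]
force: [-0.9, -0.6, -4.3]
gripper_width: 0.0115
```

Request:
{"method": "apply_moves", "body": {"moves": [{"x":0,"y":0,"z":0,"spin":-6},{"x":0,"y":0,"z":0,"spin":-6},{"x":0,"y":0,"z":0,"spin":-6},{"x":0,"y":0,"z":0,"spin":-6},{"x":0,"y":0,"z":0,"spin":-6}]}}

```text
time: 9.08
tool_pos: [0.5747, -0.0863, 0.1638]
orientation: [3.141, 0.0, -1.697]
force: [-0.2, 0.5, -4.3]
gripper_width: 0.0114
```

Request:
{"method": "apply_moves", "body": {"moves": [{"x":0,"y":0,"z":0,"spin":0},{"x":0,"y":0,"z":0,"spin":0},{"x":0,"y":0,"z":0,"spin":0},{"x":0,"y":0,"z":0,"spin":0},{"x":0,"y":0,"z":0,"spin":0}]}}

```text
time: 9.5
tool_pos: [0.5749, -0.0863, 0.1636]
orientation: [3.142, 0.0, -1.704]
force: [0.5, -0.2, -4.8]
gripper_width: 0.0114
```

Run:
```python
from h import *
np.set_printoptions(precision=4,suppress=True)
a=snapshot("wrist"); C=cloud(a)
b=snapshot("side"); t=snapshot("top"); D=cloud(t)
cv2.imwrite("pics/turned.png",np.hstack([cv2.resize(x["pixels"][60:330,80:440],None,fx=1.1,fy=1.1) for x in (a,b)]))
z=D[...,2]; m=(z>.042)&(z<.050)&(D[...,0]>.38)&(D[...,0]<.68)&(D[...,1]>-.26)&(D[...,1]<.08)
for d in silhouettes("top","knob_1")[:5]:
    k=d["pixels"]&(z>.088)&(z<.102)
    if 50<k.sum()<800: print(rect(D[k]))
for c,s in (("wrist",a),("side",b),("top",t)):
    for th,h in (("hob_well",.045),("spindle_2",.045),("pan_support",.136),("guard",.188)):
        for d in tip_of(c,th)[:2]: print(c,th,round(d["confidence"],2),on_plane(s,d["location"],h))
print(state()["force"],state()["q"],state()["gripper_width"])
```

```text
(array([ 0.4415, -0.1447]), array([64.2, 22. ]), -16.77074432373047)
(array([0.4606, 0.0063]), array([61.5, 22.5]), 3.7379422187805176)
(array([ 0.4512, -0.0691]), array([61.6, 22.5]), -17.689910888671875)
wrist hob_well 0.95 [[ 0.5743 -0.0874  0.045 ]]
wrist pan_support 0.71 [[ 0.578 -0.084  0.136]]
wrist guard 0.65 [[ 0.6451 -0.096   0.188 ]]
side hob_well 0.83 [[ 0.5772 -0.0859  0.045 ]]
side spindle_2 0.7 [[ 0.4559 -0.0561  0.045 ]]
side spindle_2 0.61 [[ 0.5349 -0.0002  0.045 ]]
side pan_support 0.82 [[ 0.5696 -0.0719  0.136 ]]
side pan_support 0.67 [[ 0.6132 -0.0056  0.136 ]]
side guard 0.75 [[ 0.6365 -0.0656  0.188 ]]
side guard 0.4 [[0.435  0.1004 0.188 ]]
top hob_well 0.77 [[ 0.5762 -0.0906  0.045 ]]
top spindle_2 0.89 [[ 0.4569 -0.0711  0.045 ]]
top pan_support 0.59 [[ 0.5733 -0.0854  0.136 ]]
top guard 0.62 [[ 0.6389 -0.0957  0.188 ]]
[-0.2384  0.8933 -5.59  ] [ 0.1294  0.376  -0.2093  0.     -0.9855  1.3096] 0.011712167047013078
```

View pics/turned.png

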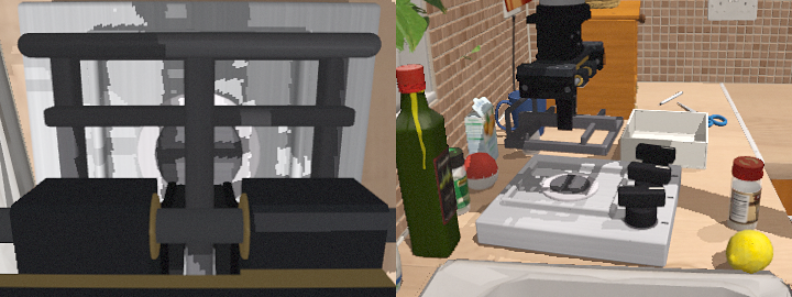

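The turn worked. The wrist view shows the guardless end towards the knobs, and the side view shows the support held level above the well. I'm measuring the collar against the support before lowering.

Run:
```python
from h import *
np.set_printoptions(precision=4,suppress=True)
yaw=np.radians(-7.4); o=np.array([.5744,-.0855]); M=np.array([[np.cos(yaw),np.sin(yaw)],[-np.sin(yaw),np.cos(yaw)]])
for c in ("wrist","top"):
    s=snapshot(c); C=cloud(s); ok=s["z_map"]>0; z=C[...,2]
    L=(C[...,:2]-o)@M.T*1000
    m=ok&(z>.0535)&(z<.0605)&(abs(L[...,0])<95)&(abs(L[...,1])<85)
    e=L[m]; print(c,"collar n",m.sum())
    for nm,ax,q in (("x",0,60),("y",1,50)):
        h,b=np.histogram(e[abs(e[:,1-ax])<q][:,ax],np.arange(-96,97,3)); print(nm,[(int(x),int(n)) for n,x in zip(h,b[:-1]+1.5) if n>5 and abs(x)>55])
    P=C[ok&(z>.141)&(z<.152)&(np.abs(L).max(-1)<110)]; l=(P[:,:2]-o)@M.T*1000
    print("frame", np.percentile(l,[.5,99.5],axis=0), rect(P))
    f=l[l[:,0]<-60]; print("front bar n",len(f),"x mean per y", [(k,f[abs(f[:,1]-k)<8][:,0].min().round(1) if (abs(f[:,1]-k)<8).any() else None) for k in (-55,-30,0,30,55)], "y",f[:,1].min() if len(f) else 0,f[:,1].max() if len(f) else 0)
```

```text
wrist collar n 4557
x [(-82, 6), (-79, 15), (85, 322)]
y [(-76, 11), (-73, 200), (-70, 273), (-67, 194), (67, 215), (70, 265), (73, 181)]
frame [[ 10.1025 -65.1163]
 [ 67.7275  63.8318]] (array([ 0.6127, -0.0912]), array([130.6,  58.1]), 82.52143859863281)
front bar n 0 x mean per y [(-55, None), (-30, None), (0, None), (30, None), (55, None)] y 0 0
top collar n 701
x [(-85, 39), (-82, 103), (-79, 93), (-76, 19), (79, 19), (82, 18), (85, 8)]
y [(-76, 9), (-73, 34), (-70, 34), (-67, 9), (67, 12), (70, 9)]
frame [[-73.4279 -66.1182]
 [ 76.0991  63.8983]] (array([ 0.576 , -0.0868]), array([150.8, 130.4]), -7.404144287109375)
front bar n 443 x mean per y [(-55, np.float64(-73.5)), (-30, np.float64(-73.5)), (0, np.float64(-73.5)), (30, np.float64(-73.6)), (55, np.float64(-73.3))] y -66.11647811989188 64.13542911142883
```

Request:
{"method": "apply_moves", "body": {"moves": [{"x":-0.03,"y":0.12,"z":1,"spin":0},{"x":0,"y":0,"z":1.5,"spin":0},{"x":0,"y":0,"z":1.5,"spin":0},{"x":0,"y":0,"z":1.5,"spin":0},{"x":0,"y":0,"z":1,"spin":0}]}}

```text
time: 10.82
tool_pos: [0.5727, -0.0858, 0.0964]
orientation: [3.139, -0.0, -1.703]
force: [-0.6, -0.2, -5.4]
gripper_width: 0.0118
```

Request:
{"method": "apply_moves", "body": {"moves": [{"x":0,"y":0,"z":0.5,"spin":0},{"x":0,"y":0,"z":0.2,"spin":0},{"x":0,"y":0,"z":0.2,"spin":0},{"x":0,"y":0,"z":0.2,"spin":0},{"x":0,"y":0,"z":0.2,"spin":0}]}}

```text
time: 11.23
tool_pos: [0.5745, -0.0858, 0.0862]
orientation: [-3.14, 0.0, -1.702]
force: [-0.9, -0.6, -5.1]
gripper_width: 0.0116
```

Request:
{"method": "apply_moves", "body": {"moves": [{"x":0,"y":0,"z":0.2,"spin":0},{"x":0,"y":0,"z":0.2,"spin":0},{"x":0,"y":0,"z":0.2,"spin":0},{"x":0,"y":0,"z":0.2,"spin":0},{"x":0,"y":0,"z":0.15,"spin":0}]}}

```text
time: 11.65
tool_pos: [0.5738, -0.0859, 0.0759]
orientation: [3.141, -0.0, -1.703]
force: [0.1, -0.1, -4.5]
gripper_width: 0.0115
```

Request:
{"method": "apply_moves", "body": {"moves": [{"x":0,"y":0,"z":0.03,"spin":0},{"x":0,"y":0,"z":0.03,"spin":0},{"x":0,"y":0,"z":0,"spin":0},{"x":0,"y":0,"z":0,"spin":0},{"x":0,"y":0,"z":0,"spin":0}]}}

```text
time: 12.07
tool_pos: [0.5739, -0.0859, 0.0758]
orientation: [-3.141, -0.0, -1.702]
force: [-1.7, 0.2, -1.2]
gripper_width: 0.0115
```

Request:
{"method": "apply_moves", "body": {"moves": [{"x":0,"y":0,"z":0,"spin":0},{"x":0,"y":0,"z":0,"spin":0},{"x":0,"y":0,"z":0,"spin":0},{"x":0,"y":0,"z":0,"spin":0},{"x":0,"y":0,"z":0,"spin":0}], "claw": 120}}

```text
time: 12.48
tool_pos: [0.5742, -0.0859, 0.0758]
orientation: [-3.141, 0.0, -1.702]
force: [-0.5, -0.4, 0.4]
gripper_width: 0.0372
```

Request:
{"method": "apply_moves", "body": {"moves": [{"x":0,"y":0,"z":-1,"spin":0},{"x":0,"y":0,"z":-1.5,"spin":0},{"x":0,"y":0,"z":-2,"spin":0},{"x":0,"y":0,"z":-2,"spin":0},{"x":0,"y":0,"z":-2,"spin":0}]}}

```text
time: 12.9
tool_pos: [0.5739, -0.0859, 0.1622]
orientation: [-3.141, -0.0, -1.702]
force: [0.7, -0.4, 1.0]
gripper_width: 0.046
```

```bash
cat > chk.py <<'E'
from h import *
np.set_printoptions(precision=4,suppress=True)
def tub():
    t=snapshot("top"); D=cloud(t); z=D[...,2]; d=silhouettes("top","tub"); 
    r=rect(D[d[0]["pixels"]&(z>.045)&(z<.065)]); print("tub",r); return r
def support():
    yaw=np.radians(-7.4); o=np.array([.5744,-.0855]); M=np.array([[np.cos(yaw),np.sin(yaw)],[-np.sin(yaw),np.cos(yaw)]])
    s=snapshot("top"); C=cloud(s); z=C[...,2]; L=(C[...,:2]-o)@M.T*1000
    n=(np.abs(L).max(-1)<75)
    for a,b in ((.0425,.0475),(.051,.0565),(.0565,.063),(.067,.0745),(.0745,.083),(.09,.106)):
        m=n&(z>a)&(z<b); print(a,b,m.sum(),"z",np.median(z[m]).round(4) if m.any() else None,"range",np.percentile(L[m],[1,99],axis=0).round(1).tolist() if m.sum()>5 else "")
    for d in tip_of("top","guard")[:1]: print("guard",on_plane(s,d["location"],.097))
    m=n&(z>.066)&(z<.083); print("bars",rect(C[m]))
E
python3 - <<'E'
from chk import *
support(); tub()
s=snapshot("wrist"); save(s,"w3.png")
go(.4416,-.1448,.15,-106.7)
E
```

```text
0.0425 0.0475 821 z 0.0454 range [[-74.7, -67.0], [61.8, 67.1]]
0.051 0.0565 492 z 0.0543 range [[-74.6, -74.2], [30.8, 74.3]]
0.0565 0.063 780 z 0.0589 range [[-74.5, -74.1], [5.8, 73.5]]
0.067 0.0745 313 z 0.0713 range [[-71.7, -64.1], [44.0, 61.7]]
0.0745 0.083 250 z 0.0792 range [[-74.0, -7.1], [26.4, 5.2]]
0.09 0.106 24 z 0.1007 range [[66.5, -58.0], [74.4, -21.6]]
bars (array([ 0.5503, -0.102 ]), array([145. ,  97.7]), -50.19668960571289)
tub (array([ 0.4144, -0.3663]), array([180.9, 164.8]), 83.47161865234375)
tool shift cm [ 7.58 12.28  1.04] spin deg 9.1
```

The heights show the support home: bridge 79, bars 71, frame 59 and guard about 101 mm, with the guard at the back. The tub is unmoved. Next is knob 3.

Request:
{"method": "apply_moves", "body": {"moves": [{"x":1.52,"y":2.46,"z":0,"spin":0},{"x":1.52,"y":2.46,"z":0,"spin":0},{"x":1.52,"y":2.46,"z":0,"spin":0},{"x":1.52,"y":2.46,"z":0,"spin":0},{"x":1.5,"y":2.44,"z":0,"spin":0}]}}

```text
time: 13.57
tool_pos: [0.4399, -0.1452, 0.1592]
orientation: [3.139, -0.0, -1.702]
force: [0.3, -0.4, -0.6]
gripper_width: 0.0463
```

Request:
{"method": "apply_moves", "body": {"moves": [{"x":0,"y":0,"z":0.3,"spin":4.6},{"x":0,"y":0,"z":0.4,"spin":4.5},{"x":0,"y":0,"z":0.3,"spin":0},{"x":0,"y":0,"z":0,"spin":0},{"x":0,"y":0,"z":0,"spin":0}]}}

```text
time: 13.98
tool_pos: [0.4419, -0.1448, 0.1498]
orientation: [3.14, -0.001, -1.86]
force: [-0.2, 0.5, -0.5]
gripper_width: 0.0459
```

Run:
```python
from h import *
np.set_printoptions(precision=4,suppress=True)
s=snapshot("wrist"); save(s,"w4.png"); C=cloud(s); z=C[...,2]
for k in [(.4416,-.1448),(.4514,-.0691),(.461,.0063)]:
    m=(s["z_map"]>0)&(z>.088)&(z<.1)&(np.hypot(C[...,0]-k[0],C[...,1]-k[1])<.036)
    if m.sum()>60: P=C[m]; print(m.sum(),rect(P))
go(.4416,-.1448,.0905,-106.8)
```

```text
2583 (array([ 0.4479, -0.146 ]), array([51.1, 21.3]), -16.309295654296875)
1180 (array([ 0.4631, -0.0728]), array([40.4, 22.1]), -17.515106201171875)
1126 (array([0.4826, 0.0067]), array([22.5, 22.3]), 4.8795270919799805)
tool shift cm [0.02 0.05 5.95] spin deg 0.2
```

View pics/w4.png

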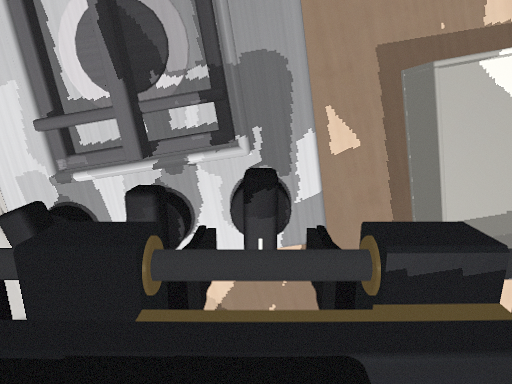

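The knob 3 bar (column ~262) lies midway between the fingers (~207 and ~320). I'm going down to grip it.

Request:
{"method": "apply_moves", "body": {"moves": [{"x":0,"y":0.04,"z":1.5,"spin":0},{"x":0,"y":0,"z":1.8,"spin":0},{"x":0,"y":0,"z":1.5,"spin":0},{"x":0,"y":0,"z":0.8,"spin":0},{"x":0,"y":0,"z":0.35,"spin":0}]}}

```text
time: 14.45
tool_pos: [0.4412, -0.1446, 0.0897]
orientation: [3.139, -0.001, -1.861]
force: [-0.5, -0.3, -0.4]
gripper_width: 0.0458
```

Request:
{"method": "apply_moves", "body": {"moves": [{"x":0,"y":0,"z":0,"spin":0},{"x":0,"y":0,"z":0,"spin":0},{"x":0,"y":0,"z":0,"spin":0},{"x":0,"y":0,"z":0,"spin":0},{"x":0,"y":0,"z":0,"spin":0}], "claw": 255, "force": 55}}

```text
time: 14.87
tool_pos: [0.4423, -0.1445, 0.0916]
orientation: [-3.14, 0.001, -1.861]
force: [-1.4, 4.1, 4.6]
gripper_width: 0.0213
```

Request:
{"method": "apply_moves", "body": {"moves": [{"x":0,"y":0,"z":0,"spin":0},{"x":0,"y":0,"z":0,"spin":4},{"x":0,"y":0,"z":-0.02,"spin":6},{"x":0,"y":0,"z":-0.03,"spin":6.5},{"x":0,"y":0,"z":-0.03,"spin":6.5}]}}

```text
time: 15.28
tool_pos: [0.4422, -0.1447, 0.0917]
orientation: [-3.141, 0.001, -2.266]
force: [1.9, -0.4, -5.4]
gripper_width: 0.0214
```

Request:
{"method": "apply_moves", "body": {"moves": [{"x":0,"y":0,"z":-0.03,"spin":6.5},{"x":0,"y":0,"z":-0.03,"spin":6.5},{"x":0,"y":0,"z":-0.03,"spin":6.5},{"x":0,"y":0,"z":-0.03,"spin":6.5},{"x":0,"y":0,"z":-0.03,"spin":6.5}]}}

```text
time: 15.7
tool_pos: [0.4418, -0.1449, 0.0922]
orientation: [-3.141, 0.0, -2.834]
force: [2.7, -3.3, -12.2]
gripper_width: 0.0213
```

Request:
{"method": "apply_moves", "body": {"moves": [{"x":0,"y":0,"z":-0.02,"spin":-6.5},{"x":0,"y":0,"z":-0.03,"spin":-6.5},{"x":0,"y":0,"z":-0.03,"spin":-6.5},{"x":0,"y":0,"z":-0.03,"spin":-6.5},{"x":0,"y":0,"z":-0.03,"spin":-6.5}]}}

```text
time: 16.12
tool_pos: [0.4421, -0.1447, 0.0929]
orientation: [-3.141, 0.002, -2.26]
force: [5.8, -2.2, -15.1]
gripper_width: 0.0216
```

Request:
{"method": "apply_moves", "body": {"moves": [{"x":0,"y":0,"z":-0.03,"spin":-6.5},{"x":0,"y":0,"z":-0.03,"spin":-6.5},{"x":0,"y":0,"z":-0.03,"spin":-6.5},{"x":0,"y":0,"z":-0.03,"spin":-6.5},{"x":0,"y":0,"z":-0.03,"spin":-6.5}]}}

```text
time: 16.53
tool_pos: [0.4422, -0.1444, 0.094]
orientation: [-3.14, 0.002, -1.693]
force: [6.4, 0.3, -18.4]
gripper_width: 0.0214
```

Run:
```python
from h import *
np.set_printoptions(precision=4,suppress=True)
print(state()["moment"],state()["force"])
s=snapshot("side"); im=s["pixels"][150:330,200:400]; cv2.imwrite("pics/s5.png",cv2.resize(im,None,fx=3,fy=3))
```

```text
[-0.2906 -1.9113 -0.4022] [  6.447    0.2862 -18.432 ]
```

View pics/s5.png

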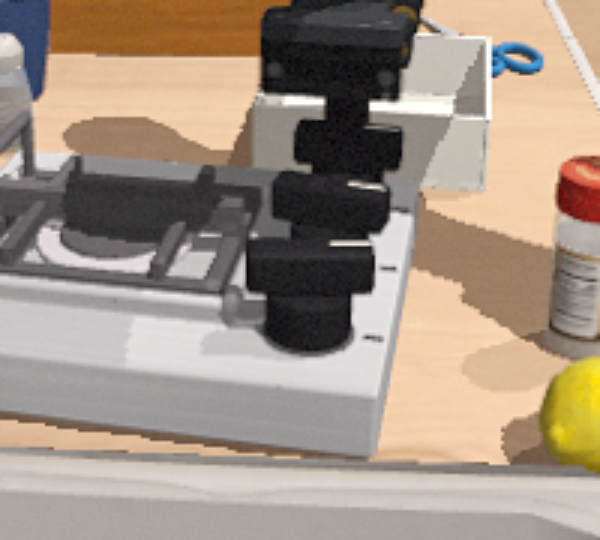

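The hob is flat and the knob turns with the grip, with the pull at about 18 N. I'll rise more slowly to keep the pull light.

Request:
{"method": "apply_moves", "body": {"moves": [{"x":0,"y":0,"z":-0.01,"spin":6.5},{"x":0,"y":0,"z":-0.02,"spin":7},{"x":0,"y":0,"z":-0.02,"spin":7},{"x":0,"y":0,"z":-0.02,"spin":7},{"x":0,"y":0,"z":-0.02,"spin":7}]}}

```text
time: 17.0
tool_pos: [0.4421, -0.1447, 0.0951]
orientation: [-3.141, 0.001, -2.303]
force: [5.4, -2.3, -16.4]
gripper_width: 0.0214
```

Request:
{"method": "apply_moves", "body": {"moves": [{"x":0,"y":0,"z":-0.02,"spin":7},{"x":0,"y":0,"z":-0.02,"spin":7},{"x":0,"y":0,"z":-0.02,"spin":7},{"x":0,"y":0,"z":-0.02,"spin":7},{"x":0,"y":0,"z":-0.02,"spin":7}]}}

```text
time: 17.42
tool_pos: [0.4417, -0.1449, 0.0962]
orientation: [3.142, -0.0, -2.914]
force: [4.9, -2.3, -15.3]
gripper_width: 0.0214
```

Request:
{"method": "apply_moves", "body": {"moves": [{"x":0,"y":0,"z":-0.01,"spin":-6.5},{"x":0,"y":0,"z":-0.02,"spin":-7},{"x":0,"y":0,"z":-0.02,"spin":-7},{"x":0,"y":0,"z":-0.02,"spin":-7},{"x":0,"y":0,"z":-0.02,"spin":-7}]}}

```text
time: 17.83
tool_pos: [0.4421, -0.1447, 0.0972]
orientation: [-3.141, 0.001, -2.303]
force: [4.6, -2.6, -14.5]
gripper_width: 0.022
```

Request:
{"method": "apply_moves", "body": {"moves": [{"x":0,"y":0,"z":-0.02,"spin":-7},{"x":0,"y":0,"z":-0.02,"spin":-7},{"x":0,"y":0,"z":-0.02,"spin":-7},{"x":0,"y":0,"z":-0.02,"spin":-7},{"x":0,"y":0,"z":-0.02,"spin":-7}]}}

```text
time: 18.25
tool_pos: [0.4422, -0.1444, 0.0982]
orientation: [-3.14, 0.002, -1.692]
force: [6.2, 1.0, -13.7]
gripper_width: 0.0217
```

Request:
{"method": "apply_moves", "body": {"moves": [{"x":0,"y":0,"z":-0.025,"spin":7},{"x":0,"y":0,"z":-0.025,"spin":7},{"x":0,"y":0,"z":-0.025,"spin":7},{"x":0,"y":0,"z":-0.025,"spin":7},{"x":0,"y":0,"z":-0.025,"spin":7}]}}

```text
time: 18.67
tool_pos: [0.442, -0.1447, 0.0995]
orientation: [-3.141, 0.001, -2.312]
force: [5.3, -2.0, -15.3]
gripper_width: 0.0217
```

Request:
{"method": "apply_moves", "body": {"moves": [{"x":0,"y":0,"z":-0.025,"spin":7},{"x":0,"y":0,"z":-0.025,"spin":7},{"x":0,"y":0,"z":-0.025,"spin":7},{"x":0,"y":0,"z":-0.025,"spin":7},{"x":0,"y":0,"z":-0.025,"spin":7}]}}

```text
time: 19.08
tool_pos: [0.4417, -0.1449, 0.1007]
orientation: [3.142, -0.0, -2.923]
force: [4.9, -3.0, -14.6]
gripper_width: 0.0217
```

Request:
{"method": "apply_moves", "body": {"moves": [{"x":0,"y":0,"z":-0.025,"spin":-7},{"x":0,"y":0,"z":-0.025,"spin":-7},{"x":0,"y":0,"z":-0.025,"spin":-7},{"x":0,"y":0,"z":-0.025,"spin":-7},{"x":0,"y":0,"z":-0.025,"spin":-7}]}}

```text
time: 19.5
tool_pos: [0.442, -0.1447, 0.102]
orientation: [-3.141, 0.001, -2.302]
force: [5.1, -0.8, -14.5]
gripper_width: 0.022
```

Request:
{"method": "apply_moves", "body": {"moves": [{"x":0,"y":0,"z":-0.025,"spin":-7},{"x":0,"y":0,"z":-0.025,"spin":-7},{"x":0,"y":0,"z":-0.025,"spin":-7},{"x":0,"y":0,"z":-0.025,"spin":-7},{"x":0,"y":0,"z":-0.025,"spin":-7}]}}

```text
time: 19.92
tool_pos: [0.4422, -0.1444, 0.1035]
orientation: [-3.14, 0.001, -1.691]
force: [3.9, 0.8, -11.8]
gripper_width: 0.0213
```

Request:
{"method": "apply_moves", "body": {"moves": [{"x":0,"y":0,"z":-0.03,"spin":7},{"x":0,"y":0,"z":-0.03,"spin":7},{"x":0,"y":0,"z":-0.03,"spin":7},{"x":0,"y":0,"z":-0.03,"spin":7},{"x":0,"y":0,"z":-0.03,"spin":7}]}}

```text
time: 20.33
tool_pos: [0.442, -0.1447, 0.1053]
orientation: [-3.141, 0.001, -2.312]
force: [3.8, -0.9, -10.3]
gripper_width: 0.0218
```

Request:
{"method": "apply_moves", "body": {"moves": [{"x":0,"y":0,"z":-0.03,"spin":7},{"x":0,"y":0,"z":-0.03,"spin":7},{"x":0,"y":0,"z":-0.03,"spin":7},{"x":0,"y":0,"z":-0.03,"spin":7},{"x":0,"y":0,"z":-0.03,"spin":7}]}}

```text
time: 20.75
tool_pos: [0.4417, -0.1449, 0.1072]
orientation: [-3.142, -0.0, -2.923]
force: [1.7, -1.5, -6.0]
gripper_width: 0.0214
```

Request:
{"method": "apply_moves", "body": {"moves": [{"x":0,"y":0,"z":-0.03,"spin":-7},{"x":0,"y":0,"z":-0.03,"spin":-7},{"x":0,"y":0,"z":-0.03,"spin":-7},{"x":0,"y":0,"z":-0.03,"spin":-7},{"x":0,"y":0,"z":-0.03,"spin":-7}]}}

```text
time: 21.17
tool_pos: [0.442, -0.1448, 0.1095]
orientation: [-3.141, 0.001, -2.3]
force: [0.5, -0.4, -0.9]
gripper_width: 0.0212
```

Request:
{"method": "apply_moves", "body": {"moves": [{"x":0,"y":0,"z":-0.03,"spin":-7},{"x":0,"y":0,"z":-0.03,"spin":-7},{"x":0,"y":0,"z":-0.03,"spin":-7},{"x":0,"y":0,"z":-0.03,"spin":-7},{"x":0,"y":0,"z":-0.03,"spin":-7}]}}

```text
time: 21.58
tool_pos: [0.4418, -0.1448, 0.111]
orientation: [-3.141, -0.0, -1.69]
force: [-0.3, 0.2, -0.9]
gripper_width: 0.0216
```

Request:
{"method": "apply_moves", "body": {"moves": [{"x":0,"y":0,"z":-0.03,"spin":7},{"x":0,"y":0,"z":-0.03,"spin":7},{"x":0,"y":0,"z":-0.03,"spin":7},{"x":0,"y":0,"z":-0.03,"spin":7},{"x":0,"y":0,"z":-0.03,"spin":7}]}}

```text
time: 22.0
tool_pos: [0.4414, -0.1448, 0.1123]
orientation: [3.141, -0.0, -2.313]
force: [0.5, 0.9, -1.7]
gripper_width: 0.0217
```

Request:
{"method": "apply_moves", "body": {"moves": [{"x":0,"y":0,"z":-0.03,"spin":7},{"x":0,"y":0,"z":-0.03,"spin":7},{"x":0,"y":0,"z":-0.03,"spin":7},{"x":0,"y":0,"z":-0.03,"spin":7},{"x":0,"y":0,"z":-0.03,"spin":7}]}}

```text
time: 22.42
tool_pos: [0.4414, -0.1448, 0.1138]
orientation: [3.141, -0.001, -2.923]
force: [0.1, 0.0, -0.9]
gripper_width: 0.0216
```

Request:
{"method": "apply_moves", "body": {"moves": [{"x":0,"y":0,"z":-0.03,"spin":-7},{"x":0,"y":0,"z":-0.03,"spin":-7},{"x":0,"y":0,"z":-0.03,"spin":-7},{"x":0,"y":0,"z":-0.03,"spin":-7},{"x":0,"y":0,"z":-0.03,"spin":-7}]}}

```text
time: 22.83
tool_pos: [0.4414, -0.1448, 0.1153]
orientation: [3.141, -0.0, -2.3]
force: [-0.2, 0.2, -0.1]
gripper_width: 0.0215
```

Request:
{"method": "apply_moves", "body": {"moves": [{"x":0,"y":0,"z":-0.03,"spin":-7},{"x":0,"y":0,"z":-0.03,"spin":-7},{"x":0,"y":0,"z":-0.03,"spin":-7},{"x":0,"y":0,"z":-0.03,"spin":-7},{"x":0,"y":0,"z":-0.03,"spin":-7}]}}

```text
time: 23.25
tool_pos: [0.4414, -0.1448, 0.1168]
orientation: [3.141, -0.0, -1.69]
force: [-0.1, 1.1, -1.4]
gripper_width: 0.0219
```

Run:
```python
from h import *
s=snapshot("side"); im=s["pixels"][150:300,220:380]; a=cv2.resize(im,None,fx=2.5,fy=2.5)
w=snapshot("wrist")["pixels"]; cv2.imwrite("pics/s6.png",np.hstack([a,cv2.resize(w[100:,100:420],(360,375))]))
```

```text
(no output)
```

View pics/s6.png

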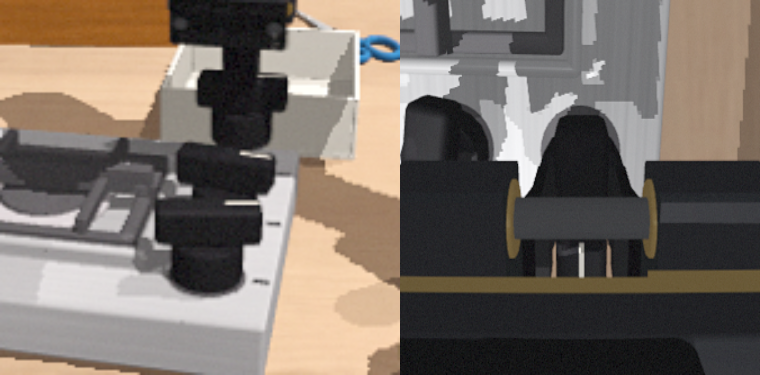

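Knob 3 is up at gripper height with its bore clear, and the hob is flat. I'm lifting it and carrying it to the tub.

Request:
{"method": "apply_moves", "body": {"moves": [{"x":0,"y":0,"z":-0.2,"spin":0},{"x":0,"y":0,"z":-0.5,"spin":0},{"x":0,"y":0,"z":-1,"spin":0},{"x":0,"y":0,"z":-1.3,"spin":0},{"x":0,"y":0,"z":-1.3,"spin":0}]}}

```text
time: 23.77
tool_pos: [0.4415, -0.1448, 0.1606]
orientation: [3.141, -0.0, -1.697]
force: [0.7, -0.2, -1.2]
gripper_width: 0.0217
```

Request:
{"method": "apply_moves", "body": {"moves": [{"x":2,"y":0,"z":0,"spin":0},{"x":3,"y":0,"z":0,"spin":0},{"x":3,"y":0,"z":0,"spin":0},{"x":3,"y":0,"z":0,"spin":0},{"x":3,"y":0,"z":0,"spin":0}]}}

```text
time: 24.18
tool_pos: [0.4241, -0.2849, 0.1606]
orientation: [-3.141, -0.0, -1.697]
force: [0.6, -0.8, -1.3]
gripper_width: 0.0213
```

Request:
{"method": "apply_moves", "body": {"moves": [{"x":3,"y":0,"z":0,"spin":0},{"x":3,"y":0,"z":0,"spin":0},{"x":3,"y":0,"z":0,"spin":0},{"x":3,"y":0,"z":0,"spin":0},{"x":1.3,"y":0,"z":0,"spin":0}]}}

```text
time: 24.6
tool_pos: [0.4073, -0.4187, 0.1601]
orientation: [-3.141, -0.001, -1.7]
force: [0.2, 0.7, -0.4]
gripper_width: 0.0216
```

Run:
```python
from chk import *
c,_,a=tub(); a=np.radians(a); t=c-.05*np.array([np.cos(a),np.sin(a)]); print(t)
print(state()["tool_pos"],state()["force"],state()["gripper_width"]); go(*t,.053,-96.5)
```

```text
tub (array([ 0.3324, -0.4209]), array([70.5, 30.3]), -67.68652534484863)
[ 0.3134 -0.3747]
[ 0.4072 -0.4174  0.1597] [-0.0455  0.6464 -1.7427] 0.021365257576404485
tool shift cm [-3.03  9.85 10.67] spin deg -0.9
```

```bash
cat >> chk.py <<'E'
from scipy.optimize import least_squares
def tubfit(g=(.4144,-.3663,np.radians(-6.5))):
    P=[]
    for c in ("top","side","wrist"):
        s=snapshot(c); C=cloud(s); m=(s["z_map"]>0)&(abs(C[...,2]-.0545)<.003)&(np.hypot(C[...,0]-g[0],C[...,1]-g[1])<.17)
        for d in silhouettes(c,"tub")[:1]: P.append(C[m&(cv2.dilate(d["pixels"].astype(np.uint8),np.ones((5,5)))>0)][:,:2])
    P=np.vstack(P)
    def f(v):
        q=P-v[:2]; c,s=np.cos(v[2]),np.sin(v[2]); q=np.abs(np.c_[q@[c,s],q@[-s,c]])-[.0805,.088]
        return np.abs(np.where(np.all(q<=0,1),q.max(1),np.linalg.norm(np.maximum(q,0),axis=1)))
    r=least_squares(f,g,loss="soft_l1",f_scale=.002,x_scale=[.01,.01,.1]); print("tubfit n",len(P),r.x,"med res mm",np.median(f(r.x))*1000); return r.x
def place(v,x,y):
    c,s=np.cos(v[2]),np.sin(v[2]); return v[:2]+[c*x-s*y,s*x+c*y]
E
python3 - <<'E'
from chk import *
v=tubfit(); t=place(v,0,-.05); print(t); go(*t,.053,np.degrees(v[2])-90)
E
```

```text
tubfit n 3609 [ 0.4141 -0.3659 -0.1074] med res mm 1.1389665030863971
[ 0.4087 -0.4156]
tool shift cm [ 0.09 -0.07 10.72] spin deg -0.9
```

The tub hasn't moved (rim fit residual 1 mm). I'm lowering knob 3 in.

Request:
{"method": "apply_moves", "body": {"moves": [{"x":0,"y":0,"z":2,"spin":0},{"x":0,"y":0,"z":2.5,"spin":0},{"x":0,"y":0,"z":2.5,"spin":0},{"x":0,"y":0,"z":2,"spin":0},{"x":0,"y":0,"z":1,"spin":0}]}}

```text
time: 25.42
tool_pos: [0.4068, -0.4139, 0.0576]
orientation: [3.138, 0.002, -1.695]
force: [-0.4, -0.3, -1.4]
gripper_width: 0.0218
```

Request:
{"method": "apply_moves", "body": {"moves": [{"x":0,"y":0,"z":0.4,"spin":0},{"x":0,"y":0,"z":0.2,"spin":0},{"x":0,"y":0,"z":0,"spin":0},{"x":0,"y":0,"z":0,"spin":0},{"x":0,"y":0,"z":0,"spin":0}]}}

```text
time: 25.83
tool_pos: [0.4086, -0.4161, 0.0553]
orientation: [-3.139, -0.001, -1.695]
force: [1.1, -0.1, -0.3]
gripper_width: 0.0217
```

Request:
{"method": "apply_moves", "body": {"moves": [{"x":0,"y":0,"z":0,"spin":0},{"x":0,"y":0,"z":0,"spin":0},{"x":0,"y":0,"z":0,"spin":0},{"x":0,"y":0,"z":0,"spin":0},{"x":0,"y":0,"z":0,"spin":0}], "claw": 140}}

```text
time: 26.25
tool_pos: [0.4078, -0.4157, 0.0542]
orientation: [-3.141, -0.0, -1.696]
force: [-0.7, -0.0, 0.5]
gripper_width: 0.0381
```

Request:
{"method": "apply_moves", "body": {"moves": [{"x":0,"y":0,"z":-1,"spin":0},{"x":0,"y":0,"z":-2,"spin":0},{"x":0,"y":0,"z":-3,"spin":0},{"x":0,"y":0,"z":-3,"spin":0},{"x":0,"y":0,"z":-2,"spin":0}]}}

```text
time: 26.67
tool_pos: [0.4086, -0.4165, 0.1678]
orientation: [-3.138, -0.003, -1.695]
force: [0.9, -0.2, 0.5]
gripper_width: 0.0393
```

Run:
```python
from chk import *
s=snapshot("wrist"); save(s,"w7.png")
t=snapshot("top"); D=cloud(t); z=D[...,2]
for d in silhouettes("top","knob_1")[:6]:
    k=d["pixels"]&(z>.088)&(z<.102)
    if 50<k.sum()<800: print(rect(D[k]))
    else: print("other",d["location"],np.median(D[d["pixels"]],0))
go(.4514,-.0691,.16,-107.3)
```

```text
(array([ 0.4512, -0.069 ]), array([62.8, 22.6]), -17.226463317871094)
(array([0.4613, 0.0064]), array([63.1, 22.7]), 3.3384358882904053)
tool shift cm [-34.98   0.08   0.68] spin deg 10.2
```

View pics/w7.png

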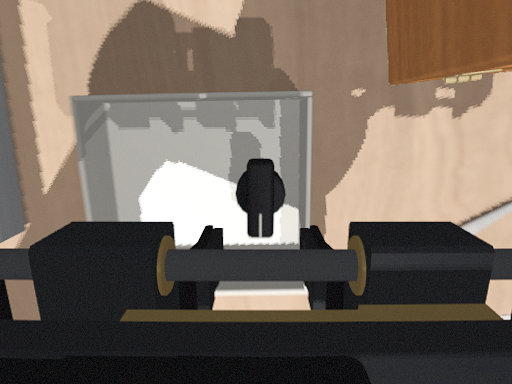

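Knob 3 stands upright in the tub (px ~(260,198)), and knobs 1 and 2 read where they were. On to knob 2.

Request:
{"method": "apply_moves", "body": {"moves": [{"x":-3.5,"y":0,"z":0,"spin":0},{"x":-3.5,"y":0,"z":0,"spin":0},{"x":-3.5,"y":0,"z":0,"spin":0},{"x":-3.5,"y":0,"z":0,"spin":0},{"x":-3.5,"y":0,"z":0,"spin":0}], "claw": 120}}

```text
time: 27.23
tool_pos: [0.4286, -0.2404, 0.163]
orientation: [3.139, 0.0, -1.696]
force: [0.4, -0.6, 0.4]
gripper_width: 0.0458
```

Request:
{"method": "apply_moves", "body": {"moves": [{"x":-3.5,"y":0,"z":0,"spin":0},{"x":-3.5,"y":0,"z":0,"spin":0},{"x":-3.5,"y":0,"z":0,"spin":0},{"x":-3.5,"y":0,"z":0,"spin":0},{"x":-3.5,"y":0.08,"z":0,"spin":0}]}}

```text
time: 27.65
tool_pos: [0.4497, -0.0667, 0.1633]
orientation: [3.14, -0.0, -1.696]
force: [1.1, -0.3, 0.3]
gripper_width: 0.0458
```

Request:
{"method": "apply_moves", "body": {"moves": [{"x":0,"y":0,"z":1,"spin":5.1},{"x":0,"y":0,"z":1,"spin":5.1},{"x":0,"y":0,"z":0,"spin":0},{"x":0,"y":0,"z":0,"spin":0},{"x":0,"y":0,"z":0,"spin":0}]}}

```text
time: 28.07
tool_pos: [0.4504, -0.0686, 0.144]
orientation: [3.141, -0.0, -1.872]
force: [0.9, 0.0, 0.5]
gripper_width: 0.0462
```

Run:
```python
from h import *
print(state()["tool_pos"],state()["q"][5]); go(.4513,-.0691,.0903,-107.3)
```

```text
[ 0.45044794 -0.06858972  0.14395884] 1.0619558065406134
tool shift cm [ 0.02 -0.1   5.37] spin deg 0.0
```

Request:
{"method": "apply_moves", "body": {"moves": [{"x":0,"y":-0.08,"z":1.5,"spin":0},{"x":0,"y":0,"z":1.5,"spin":0},{"x":0,"y":0,"z":1.2,"spin":0},{"x":0,"y":0,"z":0.8,"spin":0},{"x":0,"y":0,"z":0.35,"spin":0}]}}

```text
time: 28.48
tool_pos: [0.4509, -0.069, 0.0897]
orientation: [3.14, -0.001, -1.874]
force: [0.3, 0.8, 0.4]
gripper_width: 0.0461
```

Request:
{"method": "apply_moves", "body": {"moves": [{"x":0,"y":0,"z":0,"spin":0},{"x":0,"y":0,"z":0,"spin":0},{"x":0,"y":0,"z":0,"spin":0},{"x":0,"y":0,"z":0,"spin":0},{"x":0,"y":0,"z":0,"spin":0}], "claw": 255, "force": 55}}

```text
time: 28.9
tool_pos: [0.4516, -0.0687, 0.0911]
orientation: [-3.141, -0.0, -1.873]
force: [0.5, -2.6, -1.2]
gripper_width: 0.022
```

Request:
{"method": "apply_moves", "body": {"moves": [{"x":0,"y":0,"z":0,"spin":0},{"x":0,"y":0,"z":0,"spin":5},{"x":0,"y":0,"z":-0.02,"spin":7},{"x":0,"y":0,"z":-0.03,"spin":7},{"x":0,"y":0,"z":-0.03,"spin":7}]}}

```text
time: 29.32
tool_pos: [0.4517, -0.0686, 0.0912]
orientation: [-3.141, 0.0, -2.331]
force: [2.5, -1.9, -5.4]
gripper_width: 0.0219
```

Request:
{"method": "apply_moves", "body": {"moves": [{"x":0,"y":0,"z":-0.03,"spin":7},{"x":0,"y":0,"z":-0.03,"spin":7},{"x":0,"y":0,"z":-0.03,"spin":7},{"x":0,"y":0,"z":-0.03,"spin":7},{"x":0,"y":0,"z":-0.03,"spin":7}]}}

```text
time: 29.73
tool_pos: [0.4518, -0.0685, 0.0917]
orientation: [-3.141, 0.001, -2.943]
force: [4.1, -3.2, -12.3]
gripper_width: 0.0213
```

Request:
{"method": "apply_moves", "body": {"moves": [{"x":0,"y":0,"z":-0.02,"spin":-7},{"x":0,"y":0,"z":-0.02,"spin":-7},{"x":0,"y":0,"z":-0.02,"spin":-7},{"x":0,"y":0,"z":-0.02,"spin":-7},{"x":0,"y":0,"z":-0.02,"spin":-7}]}}

```text
time: 30.15
tool_pos: [0.4515, -0.0686, 0.0924]
orientation: [-3.141, 0.001, -2.324]
force: [4.5, -3.2, -13.3]
gripper_width: 0.0218
```

Request:
{"method": "apply_moves", "body": {"moves": [{"x":0,"y":0,"z":-0.02,"spin":-7},{"x":0,"y":0,"z":-0.02,"spin":-7},{"x":0,"y":0,"z":-0.02,"spin":-7},{"x":0,"y":0,"z":-0.02,"spin":-7},{"x":0,"y":0,"z":-0.02,"spin":-7}]}}

```text
time: 30.57
tool_pos: [0.4514, -0.0687, 0.0932]
orientation: [-3.141, 0.001, -1.713]
force: [5.8, -4.1, -12.8]
gripper_width: 0.0214
```

Request:
{"method": "apply_moves", "body": {"moves": [{"x":0,"y":0,"z":-0.025,"spin":7},{"x":0,"y":0,"z":-0.025,"spin":7},{"x":0,"y":0,"z":-0.025,"spin":7},{"x":0,"y":0,"z":-0.025,"spin":7},{"x":0,"y":0,"z":-0.025,"spin":7}]}}

```text
time: 30.98
tool_pos: [0.4516, -0.0685, 0.0942]
orientation: [-3.141, 0.0, -2.332]
force: [5.6, -3.5, -16.6]
gripper_width: 0.0215
```

Request:
{"method": "apply_moves", "body": {"moves": [{"x":0,"y":0,"z":-0.025,"spin":7},{"x":0,"y":0,"z":-0.025,"spin":7},{"x":0,"y":0,"z":-0.025,"spin":7},{"x":0,"y":0,"z":-0.025,"spin":7},{"x":0,"y":0,"z":-0.025,"spin":7}]}}

```text
time: 31.4
tool_pos: [0.4517, -0.0685, 0.0953]
orientation: [3.141, 0.001, -2.943]
force: [6.4, -3.4, -18.4]
gripper_width: 0.0216
```

Request:
{"method": "apply_moves", "body": {"moves": [{"x":0,"y":0,"z":-0.025,"spin":-7},{"x":0,"y":0,"z":-0.025,"spin":-7},{"x":0,"y":0,"z":-0.025,"spin":-7},{"x":0,"y":0,"z":-0.025,"spin":-7},{"x":0,"y":0,"z":-0.025,"spin":-7}]}}

```text
time: 31.82
tool_pos: [0.4515, -0.0686, 0.0966]
orientation: [3.141, 0.001, -2.324]
force: [6.7, -3.8, -17.5]
gripper_width: 0.0212
```

Request:
{"method": "apply_moves", "body": {"moves": [{"x":0,"y":0,"z":-0.025,"spin":-7},{"x":0,"y":0,"z":-0.025,"spin":-7},{"x":0,"y":0,"z":-0.025,"spin":-7},{"x":0,"y":0,"z":-0.025,"spin":-7},{"x":0,"y":0,"z":-0.025,"spin":-7}]}}

```text
time: 32.23
tool_pos: [0.4514, -0.0687, 0.0978]
orientation: [-3.141, 0.001, -1.713]
force: [6.6, -5.2, -17.5]
gripper_width: 0.0216
```

Request:
{"method": "apply_moves", "body": {"moves": [{"x":0,"y":0,"z":-0.025,"spin":7},{"x":0,"y":0,"z":-0.025,"spin":7},{"x":0,"y":0,"z":-0.025,"spin":7},{"x":0,"y":0,"z":-0.025,"spin":7},{"x":0,"y":0,"z":-0.025,"spin":7}]}}

```text
time: 32.65
tool_pos: [0.4515, -0.0685, 0.0991]
orientation: [-3.141, 0.0, -2.333]
force: [5.6, -3.4, -16.4]
gripper_width: 0.0217
```

Request:
{"method": "apply_moves", "body": {"moves": [{"x":0,"y":0,"z":-0.025,"spin":7},{"x":0,"y":0,"z":-0.025,"spin":7},{"x":0,"y":0,"z":-0.025,"spin":7},{"x":0,"y":0,"z":-0.025,"spin":7},{"x":0,"y":0,"z":-0.025,"spin":7}]}}

```text
time: 33.07
tool_pos: [0.4517, -0.0685, 0.1004]
orientation: [3.141, 0.001, -2.944]
force: [5.6, -3.7, -15.7]
gripper_width: 0.0216
```

Request:
{"method": "apply_moves", "body": {"moves": [{"x":0,"y":0,"z":-0.025,"spin":-7},{"x":0,"y":0,"z":-0.025,"spin":-7},{"x":0,"y":0,"z":-0.025,"spin":-7},{"x":0,"y":0,"z":-0.025,"spin":-7},{"x":0,"y":0,"z":-0.025,"spin":-7}]}}

```text
time: 33.48
tool_pos: [0.4515, -0.0686, 0.102]
orientation: [3.142, 0.001, -2.323]
force: [4.2, -3.2, -13.2]
gripper_width: 0.0212
```

Request:
{"method": "apply_moves", "body": {"moves": [{"x":0,"y":0,"z":-0.025,"spin":-7},{"x":0,"y":0,"z":-0.025,"spin":-7},{"x":0,"y":0,"z":-0.025,"spin":-7},{"x":0,"y":0,"z":-0.025,"spin":-7},{"x":0,"y":0,"z":-0.025,"spin":-7}]}}

```text
time: 33.9
tool_pos: [0.4514, -0.0687, 0.1034]
orientation: [-3.141, 0.0, -1.712]
force: [5.0, -5.0, -12.7]
gripper_width: 0.0217
```

Request:
{"method": "apply_moves", "body": {"moves": [{"x":0,"y":0,"z":-0.03,"spin":7},{"x":0,"y":0,"z":-0.03,"spin":7},{"x":0,"y":0,"z":-0.03,"spin":7},{"x":0,"y":0,"z":-0.03,"spin":7},{"x":0,"y":0,"z":-0.03,"spin":7}]}}

```text
time: 34.32
tool_pos: [0.4516, -0.0685, 0.1052]
orientation: [-3.141, 0.001, -2.333]
force: [3.5, -2.2, -9.1]
gripper_width: 0.0217
```

Request:
{"method": "apply_moves", "body": {"moves": [{"x":0,"y":0,"z":-0.03,"spin":7},{"x":0,"y":0,"z":-0.03,"spin":7},{"x":0,"y":0,"z":-0.03,"spin":7},{"x":0,"y":0,"z":-0.03,"spin":7},{"x":0,"y":0,"z":-0.03,"spin":7}]}}

```text
time: 34.73
tool_pos: [0.4517, -0.0685, 0.1073]
orientation: [3.142, 0.001, -2.944]
force: [2.4, -1.8, -5.4]
gripper_width: 0.0213
```

Request:
{"method": "apply_moves", "body": {"moves": [{"x":0,"y":0,"z":-0.03,"spin":-7},{"x":0,"y":0,"z":-0.03,"spin":-7},{"x":0,"y":0,"z":-0.03,"spin":-7},{"x":0,"y":0,"z":-0.03,"spin":-7},{"x":0,"y":0,"z":-0.03,"spin":-7}]}}

```text
time: 35.15
tool_pos: [0.4514, -0.0685, 0.1093]
orientation: [-3.141, 0.0, -2.321]
force: [1.4, -0.5, -0.6]
gripper_width: 0.022
```

Request:
{"method": "apply_moves", "body": {"moves": [{"x":0,"y":0,"z":-0.03,"spin":-7},{"x":0,"y":0,"z":-0.03,"spin":-7},{"x":0,"y":0,"z":-0.03,"spin":-7},{"x":0,"y":0,"z":-0.03,"spin":-7},{"x":0,"y":0,"z":-0.03,"spin":-7}]}}

```text
time: 35.57
tool_pos: [0.4511, -0.0684, 0.1107]
orientation: [3.141, 0.0, -1.711]
force: [-0.6, 0.2, -1.2]
gripper_width: 0.0214
```

Request:
{"method": "apply_moves", "body": {"moves": [{"x":0,"y":0,"z":-0.04,"spin":7},{"x":0,"y":0,"z":-0.04,"spin":7},{"x":0,"y":0,"z":-0.04,"spin":7},{"x":0,"y":0,"z":-0.04,"spin":7},{"x":0,"y":0,"z":-0.04,"spin":7}]}}

```text
time: 35.98
tool_pos: [0.451, -0.0683, 0.1126]
orientation: [3.141, 0.0, -2.334]
force: [-0.1, -0.7, -1.3]
gripper_width: 0.0216
```

Request:
{"method": "apply_moves", "body": {"moves": [{"x":0,"y":0,"z":-0.04,"spin":7},{"x":0,"y":0,"z":-0.04,"spin":7},{"x":0,"y":0,"z":-0.04,"spin":7},{"x":0,"y":0,"z":-0.04,"spin":7},{"x":0,"y":0,"z":-0.04,"spin":7}]}}

```text
time: 36.4
tool_pos: [0.451, -0.0683, 0.1146]
orientation: [3.141, -0.0, -2.944]
force: [-0.1, -0.3, -1.7]
gripper_width: 0.0216
```

Request:
{"method": "apply_moves", "body": {"moves": [{"x":0,"y":0,"z":-0.04,"spin":-7},{"x":0,"y":0,"z":-0.04,"spin":-7},{"x":0,"y":0,"z":-0.04,"spin":-7},{"x":0,"y":0,"z":-0.04,"spin":-7},{"x":0,"y":0,"z":-0.04,"spin":-7}]}}

```text
time: 36.82
tool_pos: [0.451, -0.0683, 0.1166]
orientation: [3.141, 0.0, -2.322]
force: [-0.0, 0.3, -1.2]
gripper_width: 0.0214
```

Request:
{"method": "apply_moves", "body": {"moves": [{"x":0,"y":0,"z":-0.04,"spin":-7},{"x":0,"y":0,"z":-0.04,"spin":-7},{"x":0,"y":0,"z":-0.04,"spin":-7},{"x":0,"y":0,"z":-0.04,"spin":-7},{"x":0,"y":0,"z":-0.04,"spin":-7}]}}

```text
time: 37.23
tool_pos: [0.451, -0.0683, 0.1186]
orientation: [3.141, 0.0, -1.711]
force: [0.0, -0.5, -1.0]
gripper_width: 0.0218
```

Same course as knob 3, now free. I'm lifting it and checking the tub before the carry.

Request:
{"method": "apply_moves", "body": {"moves": [{"x":0,"y":0,"z":-0.2,"spin":0},{"x":0,"y":0,"z":-0.5,"spin":0},{"x":0,"y":0,"z":-1,"spin":0},{"x":0,"y":0,"z":-1.3,"spin":0},{"x":0,"y":0,"z":-1.3,"spin":0}]}}

```text
time: 37.65
tool_pos: [0.451, -0.0685, 0.1624]
orientation: [3.141, -0.0, -1.72]
force: [0.4, -0.4, -1.5]
gripper_width: 0.0211
```

Run:
```python
from chk import *
v=tubfit(); t=place(v,0,.0); print(t); go(*t,.053,np.degrees(v[2])-90); print(state()["force"],state()["gripper_width"])
```

```text
tubfit n 369 [ 0.4192 -0.3281 -0.1344] med res mm 4.979894064190499
[ 0.4192 -0.3281]
tool shift cm [26.14 -0.69 10.8 ] spin deg -0.7
[ 0.2277  0.4598 -1.4088] 0.02116504267455389
```

The fit is poor (few points, 5 mm residual), so the tub may have been knocked or missed by the network. I'll look.

Run:
```python
from chk import *
t=snapshot("top"); save(t,"t8.png"); D=cloud(t); z=D[...,2]
print([(round(d["confidence"],2),d["location"],d["pixels"].sum()) for d in silhouettes("top","tub")])
m=(abs(z-.0545)<.004)&(D[...,1]<-.23)&(D[...,1]>-.52)&(D[...,0]<.56)&(D[...,0]>.27); print(m.sum(),rect(D[m]))
```

```text
[(0.89, [348.0, 282.4], np.int64(8064))]
1238 (array([ 0.4142, -0.3667]), array([181.1, 165. ]), 83.56732177734375)
```

View pics/t8.png

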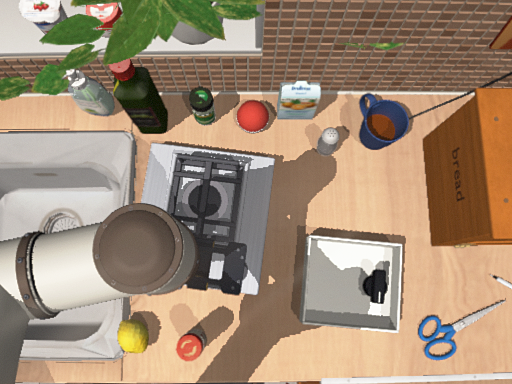

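The tub is where it was (0.414, -0.367), with knob 3 in it at px (376,286). The network had simply missed it the call before. Carrying knob 2.

Request:
{"method": "apply_moves", "body": {"moves": [{"x":2,"y":-0.05,"z":0,"spin":0},{"x":3,"y":-0.05,"z":0,"spin":0},{"x":3,"y":-0.05,"z":0,"spin":0},{"x":3,"y":-0.05,"z":0,"spin":0},{"x":3,"y":-0.05,"z":0,"spin":0}]}}

```text
time: 38.47
tool_pos: [0.4329, -0.2085, 0.1612]
orientation: [3.14, 0.0, -1.716]
force: [1.0, 0.3, -1.4]
gripper_width: 0.0215
```

Request:
{"method": "apply_moves", "body": {"moves": [{"x":3.2,"y":-0.05,"z":0,"spin":0},{"x":3.2,"y":-0.05,"z":0,"spin":0},{"x":3.2,"y":-0.05,"z":0,"spin":0},{"x":3.2,"y":-0.05,"z":0,"spin":-0.9},{"x":3.2,"y":-0.05,"z":0,"spin":0}]}}

```text
time: 38.88
tool_pos: [0.4124, -0.3675, 0.1609]
orientation: [3.14, 0.001, -1.701]
force: [-0.1, -0.3, -1.6]
gripper_width: 0.0216
```

Run:
```python
from chk import *
v=tubfit(); snapshot("side")
go(.4142,-.3665,.053,-96.5); print(state()["tool_pos"],state()["force"],state()["gripper_width"])
```

```text
tubfit n 1998 [ 0.4184 -0.3277 -0.0927] med res mm 5.313189184935216
tool shift cm [ 0.11 -0.12 10.84] spin deg -0.9
[ 0.4131 -0.3652  0.1614] [ 0.2582 -1.0361 -1.3706] 0.021627650335316034
```

Run:
```python
from chk import *
for c in ("top","side"):
    t=snapshot(c); D=cloud(t); z=D[...,2]
    m=(t["z_map"]>0)&(abs(z-.0545)<.004)&(D[...,1]<-.25)&(D[...,1]>-.52)&(D[...,0]<.56)&(D[...,0]>.27); print(c,m.sum(),rect(D[m]),np.percentile(D[m],[2,98],axis=0)[:,:2])
    print([(round(d["confidence"],2),d["location"],d["pixels"].sum()) for d in silhouettes(c,"tub")])
    if c=="top": save(t,"t9.png")
```

```text
top 242 (array([ 0.3345, -0.3653]), array([170.9,  26.8]), -87.91301465034485) [[ 0.3254 -0.4476]
 [ 0.3475 -0.2843]]
[(0.9, [352.6, 318.1], np.int64(1820))]
side 366 (array([ 0.414 , -0.3651]), array([186.4, 163.9]), 83.83216857910156) [[ 0.3268 -0.4581]
 [ 0.5011 -0.2691]]
[(0.6, [323.3, 188.4], np.int64(3166))]
```

View pics/t9.png

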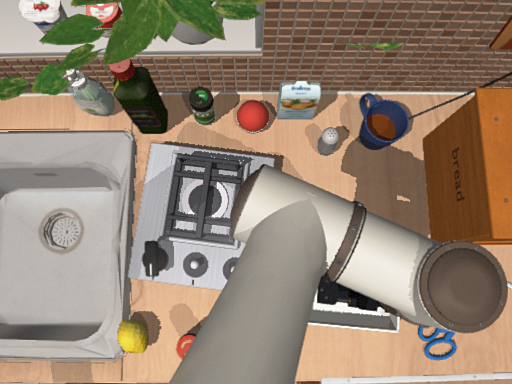

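The side camera puts the rim at (0.414, -0.365), so the tub is unmoved. Lowering knob 2 into the middle.

Request:
{"method": "apply_moves", "body": {"moves": [{"x":0.05,"y":-0.1,"z":2,"spin":-0.8},{"x":0,"y":0,"z":2.5,"spin":0},{"x":0,"y":0,"z":2.5,"spin":0},{"x":0,"y":0,"z":2,"spin":0},{"x":0,"y":0,"z":1,"spin":0}]}}

```text
time: 39.85
tool_pos: [0.413, -0.3655, 0.0594]
orientation: [3.138, 0.002, -1.686]
force: [-0.5, 0.1, -2.5]
gripper_width: 0.022
```

Request:
{"method": "apply_moves", "body": {"moves": [{"x":0,"y":0,"z":0.4,"spin":0},{"x":0,"y":0,"z":0.3,"spin":0},{"x":0,"y":0,"z":0,"spin":0},{"x":0,"y":0,"z":0,"spin":0},{"x":0,"y":0,"z":0,"spin":0}]}}

```text
time: 40.27
tool_pos: [0.4149, -0.3671, 0.056]
orientation: [-3.139, -0.001, -1.687]
force: [-0.5, 0.0, -0.9]
gripper_width: 0.0213
```

Request:
{"method": "apply_moves", "body": {"moves": [{"x":0,"y":0,"z":0,"spin":0},{"x":0,"y":0,"z":0,"spin":0},{"x":0,"y":0,"z":0,"spin":0},{"x":0,"y":0,"z":0,"spin":0},{"x":0,"y":0,"z":0,"spin":0}], "claw": 162}}

```text
time: 40.68
tool_pos: [0.4142, -0.3668, 0.055]
orientation: [-3.141, -0.0, -1.687]
force: [0.9, -0.0, -0.4]
gripper_width: 0.0314
```

Request:
{"method": "apply_moves", "body": {"moves": [{"x":0,"y":0,"z":-1,"spin":0},{"x":0,"y":0,"z":-2,"spin":0},{"x":0,"y":0,"z":-3,"spin":0},{"x":0,"y":0,"z":-3,"spin":0},{"x":0,"y":0,"z":-2,"spin":0}]}}

```text
time: 41.1
tool_pos: [0.415, -0.3674, 0.1685]
orientation: [-3.138, -0.002, -1.686]
force: [0.2, -0.2, -0.2]
gripper_width: 0.032
```

Run:
```python
from chk import *
t=snapshot("top"); D=cloud(t); z=D[...,2]; ok=t["z_map"]>0
m=ok&(z>.088)&(z<.1)&(np.hypot(D[...,0]-.461,D[...,1]-.0064)<.045); print(m.sum(),rect(D[m]))
s=snapshot("side"); C=cloud(s)
for d in silhouettes("side","knob_1")[:4]: print(round(d["confidence"],2),d["location"],np.median(C[d["pixels"]],0))
go(.461,.0064,.15,-86.7); print(state()["gripper_width"],state()["q"][5])
```

```text
449 (array([0.4615, 0.0063]), array([63.7, 22.9]), 4.141488552093506)
0.94 [301.8, 243.6] [0.4613 0.0176 0.0775]
0.76 [325.0, 170.5] [ 0.4078 -0.4066  0.0491]
0.74 [326.7, 179.0] [ 0.4141 -0.3566  0.0409]
tool shift cm [-37.65  -0.23   1.75] spin deg -9.9
0.031434146423678005 1.8865164407922412
```

Knobs 3 and 2 are both seen in the tub, upright. On to knob 1.

Request:
{"method": "apply_moves", "body": {"moves": [{"x":-3.3,"y":0,"z":0,"spin":0},{"x":-3.8,"y":0,"z":0,"spin":0},{"x":-3.8,"y":0,"z":0,"spin":0},{"x":-3.8,"y":0,"z":0,"spin":0},{"x":-3.8,"y":0,"z":0,"spin":0}], "claw": 120}}

```text
time: 41.67
tool_pos: [0.4345, -0.1814, 0.1639]
orientation: [3.139, 0.0, -1.688]
force: [0.7, -0.6, -0.6]
gripper_width: 0.0453
```

Request:
{"method": "apply_moves", "body": {"moves": [{"x":-3.8,"y":0,"z":0,"spin":0},{"x":-3.8,"y":0,"z":0,"spin":0},{"x":-3.8,"y":0,"z":0,"spin":0},{"x":-3.8,"y":0,"z":0,"spin":0},{"x":-3.9,"y":-0.2,"z":0,"spin":0}]}}

```text
time: 42.08
tool_pos: [0.4583, 0.0081, 0.1641]
orientation: [3.139, -0.001, -1.687]
force: [0.4, -0.6, -0.9]
gripper_width: 0.0462
```

Request:
{"method": "apply_moves", "body": {"moves": [{"x":0,"y":0,"z":1,"spin":-5},{"x":0,"y":0,"z":1,"spin":-5},{"x":0,"y":0,"z":0,"spin":0},{"x":0,"y":0,"z":0,"spin":0},{"x":0,"y":0,"z":0,"spin":0}]}}

```text
time: 42.5
tool_pos: [0.4595, 0.0061, 0.1447]
orientation: [3.141, -0.0, -1.515]
force: [0.6, 0.5, -0.6]
gripper_width: 0.0459
```

Run:
```python
from h import *
print(state()["tool_pos"],state()["q"][5]); go(.4612,.0064,.0903,-86.5)
```

```text
[0.45953554 0.00614002 0.14473795] 1.2582687638530752
tool shift cm [-0.02 -0.17  5.44] spin deg -0.3
```

Request:
{"method": "apply_moves", "body": {"moves": [{"x":-0.02,"y":-0.15,"z":1.5,"spin":0},{"x":0,"y":0,"z":1.5,"spin":0},{"x":0,"y":0,"z":1.2,"spin":0},{"x":0,"y":0,"z":0.85,"spin":0},{"x":0,"y":0,"z":0.35,"spin":0}]}}

```text
time: 42.92
tool_pos: [0.4607, 0.0062, 0.09]
orientation: [3.14, -0.0, -1.514]
force: [-0.0, -0.0, -0.6]
gripper_width: 0.0461
```

Request:
{"method": "apply_moves", "body": {"moves": [{"x":0,"y":0,"z":0,"spin":0},{"x":0,"y":0,"z":0,"spin":0},{"x":0,"y":0,"z":0,"spin":0},{"x":0,"y":0,"z":0,"spin":0},{"x":0,"y":0,"z":0,"spin":0}], "claw": 255, "force": 55}}

```text
time: 43.33
tool_pos: [0.4615, 0.0065, 0.0914]
orientation: [-3.141, -0.001, -1.512]
force: [1.8, -3.6, -0.0]
gripper_width: 0.0217
```

Request:
{"method": "apply_moves", "body": {"moves": [{"x":0,"y":0,"z":0,"spin":0},{"x":0,"y":0,"z":0,"spin":5},{"x":0,"y":0,"z":-0.02,"spin":7},{"x":0,"y":0,"z":-0.03,"spin":7},{"x":0,"y":0,"z":-0.03,"spin":7}]}}

```text
time: 43.75
tool_pos: [0.4615, 0.0068, 0.0915]
orientation: [-3.141, 0.0, -1.97]
force: [2.4, -1.3, -6.2]
gripper_width: 0.0213
```

Request:
{"method": "apply_moves", "body": {"moves": [{"x":0,"y":0,"z":-0.03,"spin":7},{"x":0,"y":0,"z":-0.03,"spin":7},{"x":0,"y":0,"z":-0.03,"spin":7},{"x":0,"y":0,"z":-0.03,"spin":7},{"x":0,"y":0,"z":-0.03,"spin":7}]}}

```text
time: 44.17
tool_pos: [0.4617, 0.0071, 0.092]
orientation: [-3.141, 0.002, -2.581]
force: [5.3, -1.1, -12.7]
gripper_width: 0.0216
```

Request:
{"method": "apply_moves", "body": {"moves": [{"x":0,"y":0,"z":-0.02,"spin":-7},{"x":0,"y":0,"z":-0.02,"spin":-7},{"x":0,"y":0,"z":-0.02,"spin":-7},{"x":0,"y":0,"z":-0.02,"spin":-7},{"x":0,"y":0,"z":-0.02,"spin":-7}]}}

```text
time: 44.58
tool_pos: [0.4614, 0.0068, 0.0928]
orientation: [-3.141, 0.001, -1.963]
force: [5.5, -3.6, -12.0]
gripper_width: 0.0217
```

Request:
{"method": "apply_moves", "body": {"moves": [{"x":0,"y":0,"z":-0.02,"spin":-7},{"x":0,"y":0,"z":-0.02,"spin":-7},{"x":0,"y":0,"z":-0.02,"spin":-7},{"x":0,"y":0,"z":-0.02,"spin":-7},{"x":0,"y":0,"z":-0.02,"spin":-7}]}}

```text
time: 45.0
tool_pos: [0.4613, 0.0064, 0.0936]
orientation: [-3.141, 0.0, -1.352]
force: [6.6, -5.2, -14.6]
gripper_width: 0.0213
```

Request:
{"method": "apply_moves", "body": {"moves": [{"x":0,"y":0,"z":-0.025,"spin":7},{"x":0,"y":0,"z":-0.025,"spin":7},{"x":0,"y":0,"z":-0.025,"spin":7},{"x":0,"y":0,"z":-0.025,"spin":7},{"x":0,"y":0,"z":-0.025,"spin":7}]}}

```text
time: 45.42
tool_pos: [0.4614, 0.0068, 0.0946]
orientation: [-3.141, 0.0, -1.971]
force: [5.6, -1.5, -15.5]
gripper_width: 0.0214
```

Request:
{"method": "apply_moves", "body": {"moves": [{"x":0,"y":0,"z":-0.025,"spin":7},{"x":0,"y":0,"z":-0.025,"spin":7},{"x":0,"y":0,"z":-0.025,"spin":7},{"x":0,"y":0,"z":-0.025,"spin":7},{"x":0,"y":0,"z":-0.025,"spin":7}]}}

```text
time: 45.83
tool_pos: [0.4617, 0.0071, 0.0957]
orientation: [3.142, 0.001, -2.582]
force: [6.9, -2.2, -17.6]
gripper_width: 0.0215
```

Request:
{"method": "apply_moves", "body": {"moves": [{"x":0,"y":0,"z":-0.025,"spin":-7},{"x":0,"y":0,"z":-0.025,"spin":-7},{"x":0,"y":0,"z":-0.025,"spin":-7},{"x":0,"y":0,"z":-0.025,"spin":-7},{"x":0,"y":0,"z":-0.025,"spin":-7}]}}

```text
time: 46.25
tool_pos: [0.4613, 0.0068, 0.0969]
orientation: [-3.142, 0.001, -1.963]
force: [7.0, -3.6, -16.0]
gripper_width: 0.0217
```

Request:
{"method": "apply_moves", "body": {"moves": [{"x":0,"y":0,"z":-0.025,"spin":-7},{"x":0,"y":0,"z":-0.025,"spin":-7},{"x":0,"y":0,"z":-0.025,"spin":-7},{"x":0,"y":0,"z":-0.025,"spin":-7},{"x":0,"y":0,"z":-0.025,"spin":-7}]}}

```text
time: 46.67
tool_pos: [0.4613, 0.0064, 0.0981]
orientation: [-3.141, 0.0, -1.352]
force: [7.2, -4.7, -17.3]
gripper_width: 0.0215
```

Request:
{"method": "apply_moves", "body": {"moves": [{"x":0,"y":0,"z":-0.025,"spin":7},{"x":0,"y":0,"z":-0.025,"spin":7},{"x":0,"y":0,"z":-0.025,"spin":7},{"x":0,"y":0,"z":-0.025,"spin":7},{"x":0,"y":0,"z":-0.025,"spin":7}]}}

```text
time: 47.08
tool_pos: [0.4614, 0.0068, 0.0994]
orientation: [-3.141, 0.001, -1.972]
force: [6.4, -2.3, -17.2]
gripper_width: 0.0215
```

Request:
{"method": "apply_moves", "body": {"moves": [{"x":0,"y":0,"z":-0.025,"spin":7},{"x":0,"y":0,"z":-0.025,"spin":7},{"x":0,"y":0,"z":-0.025,"spin":7},{"x":0,"y":0,"z":-0.025,"spin":7},{"x":0,"y":0,"z":-0.025,"spin":7}]}}

```text
time: 47.5
tool_pos: [0.4616, 0.0071, 0.1008]
orientation: [3.141, 0.001, -2.583]
force: [7.5, -1.6, -16.0]
gripper_width: 0.0218
```

Request:
{"method": "apply_moves", "body": {"moves": [{"x":0,"y":0,"z":-0.025,"spin":-7},{"x":0,"y":0,"z":-0.025,"spin":-7},{"x":0,"y":0,"z":-0.025,"spin":-7},{"x":0,"y":0,"z":-0.025,"spin":-7},{"x":0,"y":0,"z":-0.025,"spin":-7}]}}

```text
time: 47.92
tool_pos: [0.4614, 0.0068, 0.1023]
orientation: [-3.141, 0.001, -1.962]
force: [5.6, -2.8, -13.3]
gripper_width: 0.0216
```

Request:
{"method": "apply_moves", "body": {"moves": [{"x":0,"y":0,"z":-0.025,"spin":-7},{"x":0,"y":0,"z":-0.025,"spin":-7},{"x":0,"y":0,"z":-0.025,"spin":-7},{"x":0,"y":0,"z":-0.025,"spin":-7},{"x":0,"y":0,"z":-0.025,"spin":-7}]}}

```text
time: 48.33
tool_pos: [0.4613, 0.0064, 0.1037]
orientation: [-3.141, -0.0, -1.35]
force: [5.9, -4.5, -11.8]
gripper_width: 0.0218
```

Request:
{"method": "apply_moves", "body": {"moves": [{"x":0,"y":0,"z":-0.03,"spin":7},{"x":0,"y":0,"z":-0.03,"spin":7},{"x":0,"y":0,"z":-0.03,"spin":7},{"x":0,"y":0,"z":-0.03,"spin":7},{"x":0,"y":0,"z":-0.03,"spin":7}]}}

```text
time: 48.75
tool_pos: [0.4614, 0.0068, 0.1055]
orientation: [-3.141, 0.001, -1.972]
force: [4.3, -1.7, -8.9]
gripper_width: 0.0214
```

Request:
{"method": "apply_moves", "body": {"moves": [{"x":0,"y":0,"z":-0.03,"spin":7},{"x":0,"y":0,"z":-0.03,"spin":7},{"x":0,"y":0,"z":-0.03,"spin":7},{"x":0,"y":0,"z":-0.03,"spin":7},{"x":0,"y":0,"z":-0.03,"spin":7}]}}

```text
time: 49.17
tool_pos: [0.4617, 0.0071, 0.1076]
orientation: [-3.141, 0.002, -2.583]
force: [2.4, -1.0, -4.4]
gripper_width: 0.0216
```

Request:
{"method": "apply_moves", "body": {"moves": [{"x":0,"y":0,"z":-0.03,"spin":-7},{"x":0,"y":0,"z":-0.03,"spin":-7},{"x":0,"y":0,"z":-0.03,"spin":-7},{"x":0,"y":0,"z":-0.03,"spin":-7},{"x":0,"y":0,"z":-0.03,"spin":-7}]}}

```text
time: 49.58
tool_pos: [0.4613, 0.0069, 0.1096]
orientation: [-3.141, 0.0, -1.96]
force: [0.3, -0.9, -1.3]
gripper_width: 0.0216
```

Request:
{"method": "apply_moves", "body": {"moves": [{"x":0,"y":0,"z":-0.03,"spin":-7},{"x":0,"y":0,"z":-0.03,"spin":-7},{"x":0,"y":0,"z":-0.03,"spin":-7},{"x":0,"y":0,"z":-0.03,"spin":-7},{"x":0,"y":0,"z":-0.03,"spin":-7}]}}

```text
time: 50.0
tool_pos: [0.4608, 0.0069, 0.111]
orientation: [3.141, 0.0, -1.35]
force: [-0.3, 0.6, -1.7]
gripper_width: 0.0217
```

Request:
{"method": "apply_moves", "body": {"moves": [{"x":0,"y":0,"z":-0.04,"spin":7},{"x":0,"y":0,"z":-0.04,"spin":7},{"x":0,"y":0,"z":-0.04,"spin":7},{"x":0,"y":0,"z":-0.04,"spin":7},{"x":0,"y":0,"z":-0.04,"spin":7}]}}

```text
time: 50.42
tool_pos: [0.4608, 0.007, 0.1129]
orientation: [3.141, 0.0, -1.972]
force: [1.0, 0.2, -0.7]
gripper_width: 0.0215
```

Request:
{"method": "apply_moves", "body": {"moves": [{"x":0,"y":0,"z":-0.04,"spin":7},{"x":0,"y":0,"z":-0.04,"spin":7},{"x":0,"y":0,"z":-0.04,"spin":7},{"x":0,"y":0,"z":-0.04,"spin":7},{"x":0,"y":0,"z":-0.04,"spin":7}]}}

```text
time: 50.83
tool_pos: [0.4608, 0.007, 0.1149]
orientation: [3.141, -0.0, -2.583]
force: [0.4, -0.0, -1.4]
gripper_width: 0.0213
```

Request:
{"method": "apply_moves", "body": {"moves": [{"x":0,"y":0,"z":-0.04,"spin":-7},{"x":0,"y":0,"z":-0.04,"spin":-7},{"x":0,"y":0,"z":-0.04,"spin":-7},{"x":0,"y":0,"z":-0.04,"spin":-7},{"x":0,"y":0,"z":-0.04,"spin":-7}]}}

```text
time: 51.25
tool_pos: [0.4608, 0.0069, 0.1169]
orientation: [3.141, 0.0, -1.96]
force: [-0.8, -1.6, -1.3]
gripper_width: 0.0219
```

Request:
{"method": "apply_moves", "body": {"moves": [{"x":0,"y":0,"z":-0.04,"spin":0},{"x":0,"y":0,"z":-0.04,"spin":0},{"x":0,"y":0,"z":-0.04,"spin":0},{"x":0,"y":0,"z":-0.04,"spin":0},{"x":0,"y":0,"z":-0.04,"spin":0}]}}

```text
time: 51.67
tool_pos: [0.4611, 0.0068, 0.1191]
orientation: [3.142, 0.0, -1.967]
force: [-0.5, 0.2, -0.7]
gripper_width: 0.0214
```

Request:
{"method": "apply_moves", "body": {"moves": [{"x":0,"y":0,"z":-0.2,"spin":-5.3},{"x":0,"y":0,"z":-0.5,"spin":-5.3},{"x":0,"y":0,"z":-1,"spin":-5.3},{"x":0,"y":0,"z":-1.3,"spin":0},{"x":0,"y":0,"z":-1.3,"spin":0}]}}

```text
time: 52.08
tool_pos: [0.4608, 0.0067, 0.1623]
orientation: [3.141, -0.0, -1.689]
force: [0.2, 1.0, -2.1]
gripper_width: 0.0217
```

Run:
```python
from chk import *
t=snapshot("top"); D=cloud(t); z=D[...,2]; ok=t["z_map"]>0
m=ok&(abs(z-.0545)<.004)&(D[...,1]<-.23)&(D[...,1]>-.54)&(D[...,0]<.58)&(D[...,0]>.25); r=rect(D[m]); print(m.sum(),r)
a=np.radians(r[2]); g=r[0]+.05*np.array([np.cos(a),np.sin(a)]); print(g)
for dx in (.0,): 
    k=ok&(z>.045)&(z<.062)&(np.hypot(D[...,0]-r[0][0],D[...,1]-r[0][1])<.07); n,l,st,ce=cv2.connectedComponentsWithStats(k.astype(np.uint8)); print([(rect(D[l==i])) for i in range(1,n) if st[i][4]>40])
go(*g,.053,-96.5); print(state()["force"],state()["gripper_width"])
```

```text
1635 (array([ 0.4594, -0.4086]), array([264.6, 254. ]), -5.99041748046875)
[ 0.5091 -0.4138]
[(array([ 0.4758, -0.4232]), array([137.3,  68.2]), 48.75988006591797), (array([ 0.4236, -0.3676]), array([46.5, 20.7]), -7.0668487548828125), (array([ 0.4136, -0.4165]), array([50.8, 23. ]), -6.9007720947265625)]
tool shift cm [41.25 -9.56 11.21] spin deg -0.2
[1.4051 0.755  0.9961] 0.02140066057531128
```

Run:
```python
from chk import *
t=snapshot("top"); D=cloud(t); z=D[...,2]; ok=t["z_map"]>0
m=ok&(abs(z-.0545)<.004)&(D[...,1]<-.23)&(D[...,1]>-.50)&(D[...,0]<.535)&(D[...,0]>.27); r=rect(D[m]); print(m.sum(),r)
a=np.radians(r[2]); g=r[0]+.05*np.array([np.cos(a),np.sin(a)]); print(g); go(*g,.053,-96.5); print(state()["force"])
```

```text
1595 (array([ 0.4141, -0.3668]), array([181.6, 165.2]), 83.70043182373047)
[ 0.4196 -0.3171]
tool shift cm [32.71  0.45 11.09] spin deg -0.3
[ 0.3663 -0.0255 -1.2411]
```

The tub is unmoved (181.6 × 165 mm rim at (0.414, -0.367)). Carrying knob 1 to its y+ side.

Request:
{"method": "apply_moves", "body": {"moves": [{"x":2.3,"y":0.05,"z":0,"spin":0},{"x":3.4,"y":0.05,"z":0,"spin":0},{"x":3.4,"y":0.05,"z":0,"spin":0},{"x":3.4,"y":0.05,"z":0,"spin":0},{"x":3.4,"y":0.05,"z":0,"spin":0}]}}

```text
time: 52.6
tool_pos: [0.439, -0.152, 0.1612]
orientation: [3.14, 0.0, -1.689]
force: [0.7, -0.2, -1.1]
gripper_width: 0.0217
```

Request:
{"method": "apply_moves", "body": {"moves": [{"x":3.4,"y":0.05,"z":0,"spin":0},{"x":3.4,"y":0.05,"z":0,"spin":0},{"x":3.4,"y":0.05,"z":0,"spin":0},{"x":3.4,"y":0.05,"z":0,"spin":0},{"x":3.2,"y":0,"z":0,"spin":0}]}}

```text
time: 53.02
tool_pos: [0.4172, -0.319, 0.161]
orientation: [3.14, 0.001, -1.69]
force: [0.6, -0.4, -1.1]
gripper_width: 0.0215
```

Run:
```python
from chk import *
t=snapshot("side"); D=cloud(t); z=D[...,2]
m=(t["z_map"]>0)&(abs(z-.0545)<.004)&(D[...,1]<-.25)&(D[...,1]>-.50)&(D[...,0]<.535)&(D[...,0]>.27); print(m.sum(),rect(D[m]))
go(.4196,-.3171,.053,-96.5); print(state()["tool_pos"],state()["force"],state()["gripper_width"])
```

```text
442 (array([ 0.4138, -0.3647]), array([184.8, 163.4]), 83.78123474121094)
tool shift cm [-0.62 -0.16 10.79] spin deg -0.5
[ 0.4173 -0.3231  0.1609] [ 1.7315 -4.0236  0.17  ] 0.021691497969541902
```

Run:
```python
from chk import *
snapshot("wrist"); go(.4196,-.3171,.053,-96.5); print(state()["tool_pos"],state()["force"],state()["gripper_width"],state()["dq"])
t=snapshot("side"); cv2.imwrite("pics/s10.png",cv2.resize(t["pixels"][60:260,180:440],None,fx=2.2,fy=2.2)); print(state()["tool_pos"],state()["force"])
```

```text
tool shift cm [-0.39 -0.18 10.77] spin deg -0.6
[ 0.4173 -0.3208  0.1607] [ 0.0195  0.2386 -1.8283] 0.021510564537933107 [ 0.0619 -0.0247 -0.0436 -0.0273 -0.0049 -0.0402]
[ 0.4172 -0.319   0.1606] [ 0.0155  1.156  -2.2385]
```

View pics/s10.png

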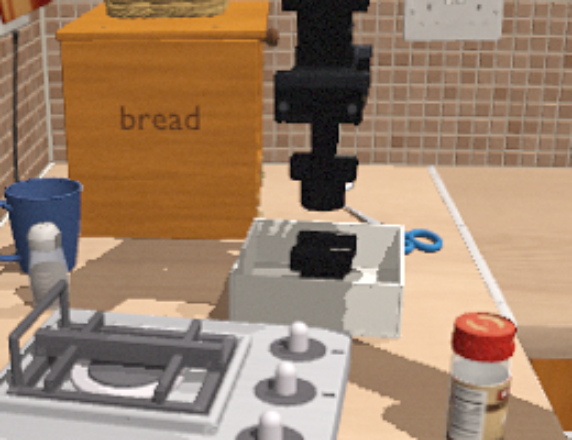

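Only overshoot settling. The picture shows the knob over the tub, bare spindles, and the guard at the back. Lowering knob 1.

Request:
{"method": "apply_moves", "body": {"moves": [{"x":0,"y":-0.18,"z":2,"spin":-0.5},{"x":0,"y":0,"z":2.5,"spin":0},{"x":0,"y":0,"z":2.5,"spin":0},{"x":0,"y":0,"z":2,"spin":0},{"x":0,"y":0,"z":1,"spin":0}]}}

```text
time: 53.58
tool_pos: [0.4182, -0.3158, 0.059]
orientation: [3.136, 0.002, -1.68]
force: [-0.5, -0.2, -0.6]
gripper_width: 0.0215
```

Request:
{"method": "apply_moves", "body": {"moves": [{"x":0,"y":0,"z":0.4,"spin":0},{"x":0,"y":0,"z":0.25,"spin":0},{"x":0,"y":0,"z":0,"spin":0},{"x":0,"y":0,"z":0,"spin":0},{"x":0,"y":0,"z":0,"spin":0}]}}

```text
time: 54.0
tool_pos: [0.4208, -0.3178, 0.0567]
orientation: [-3.139, -0.001, -1.68]
force: [0.4, -0.3, -1.1]
gripper_width: 0.0216
```

Request:
{"method": "apply_moves", "body": {"moves": [{"x":0,"y":0,"z":0,"spin":0},{"x":0,"y":0,"z":0,"spin":0},{"x":0,"y":0,"z":0,"spin":0},{"x":0,"y":0,"z":0,"spin":0},{"x":0,"y":0,"z":0,"spin":0}], "claw": 170}}

```text
time: 54.42
tool_pos: [0.4201, -0.3177, 0.0558]
orientation: [-3.141, -0.0, -1.68]
force: [0.3, -0.2, 0.4]
gripper_width: 0.0287
```

Request:
{"method": "apply_moves", "body": {"moves": [{"x":0,"y":0,"z":-1,"spin":0},{"x":0,"y":0,"z":-2,"spin":0},{"x":0,"y":0,"z":-3,"spin":0},{"x":0,"y":0,"z":-3,"spin":0},{"x":0,"y":0,"z":-3,"spin":0}]}}

```text
time: 54.83
tool_pos: [0.4197, -0.3176, 0.1776]
orientation: [-3.142, -0.0, -1.68]
force: [0.4, -0.8, -0.8]
gripper_width: 0.029
```

Request:
{"method": "apply_moves", "body": {"moves": [{"x":0,"y":3,"z":-2,"spin":0},{"x":0,"y":3,"z":-2,"spin":0},{"x":-3.5,"y":0,"z":-2,"spin":0},{"x":-3.5,"y":0,"z":0,"spin":0},{"x":-3.5,"y":0,"z":0,"spin":0}]}}

```text
time: 55.25
tool_pos: [0.3717, -0.2063, 0.2379]
orientation: [-3.137, -0.0, -1.683]
force: [1.6, 0.5, -0.3]
gripper_width: 0.0291
```

Request:
{"method": "apply_moves", "body": {"moves": [{"x":-3.5,"y":0,"z":0,"spin":0},{"x":-3.5,"y":0,"z":0,"spin":0},{"x":-3.5,"y":0,"z":0,"spin":0},{"x":-3.5,"y":0,"z":0,"spin":0},{"x":-3.5,"y":0,"z":0,"spin":0}]}}

```text
time: 55.67
tool_pos: [0.3905, -0.0312, 0.2366]
orientation: [-3.14, 0.001, -1.68]
force: [0.4, 0.3, -0.1]
gripper_width: 0.0288
```

Run:
```python
from chk import *
t=snapshot("top"); D=cloud(t); z=D[...,2]; ok=t["z_map"]>0; save(t,"t11.png",1.3)
m=ok&(abs(z-.0545)<.004)&(D[...,1]<-.23)&(D[...,1]>-.50)&(D[...,0]<.535)&(D[...,0]>.27); r=rect(D[m]); print("tub",m.sum(),r)
for d in silhouettes("top","knob_1")[:5]: print("knob",round(d["confidence"],2),d["location"],np.median(D[d["pixels"]],0))
s=snapshot("side"); C=cloud(s)
for d in silhouettes("side","knob_1")[:5]: print("knob side",round(d["confidence"],2),d["location"],np.median(C[d["pixels"]],0))
support()
for y in (.0063,-.0691,-.1448): pass
for d in silhouettes("top","salt")[:1]: q=d["pixels"]&(z>.08)&(z<.1); print("salt",rect(D[q]))
```

```text
tub 1967 (array([ 0.4145, -0.3667]), array([181.6, 165. ]), 83.38797760009766)
knob 0.94 [376.4, 286.2] [ 0.4081 -0.41    0.0527]
knob 0.86 [326.4, 281.2] [ 0.4205 -0.3142  0.0528]
knob side 0.58 [328.8, 171.2] [ 0.4059 -0.4063  0.0485]
knob side 0.57 [325.6, 176.3] [ 0.4122 -0.3567  0.0488]
knob side 0.47 [325.4, 179.9] [ 0.4224 -0.3085  0.05  ]
0.0425 0.0475 1434 z 0.0455 range [[-74.5, -67.4], [66.1, 67.1]]
0.051 0.0565 1246 z 0.0541 range [[-74.4, -74.0], [67.0, 74.1]]
0.0565 0.063 1687 z 0.0588 range [[-74.2, -74.3], [74.1, 73.6]]
0.067 0.0745 565 z 0.0712 range [[-63.8, -64.4], [67.7, 62.3]]
0.0745 0.083 521 z 0.0793 range [[-72.8, -55.7], [69.9, 53.2]]
0.09 0.106 273 z 0.1007 range [[66.3, -58.8], [74.4, 55.6]]
guard [[ 0.6404 -0.1021  0.097 ]]
bars (array([ 0.5728, -0.0862]), array([146.3, 129.7]), -7.012550354003906)
salt (array([ 0.6958, -0.3303]), array([32. , 31.1]), -34.36277389526367)
```

View pics/t11.png

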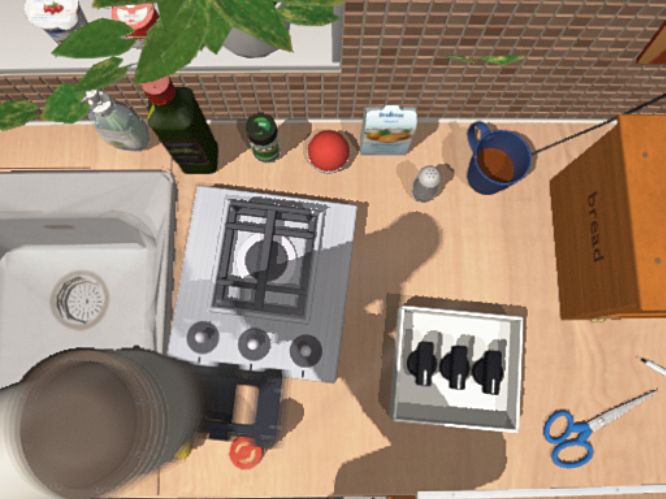

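```bash
python3 -c "
from bench import *
s=state(); print(s['time'],s['force']); print(close_job())"
```

```text
56.0167 [-0.14520683 -0.24490874  0.06038645]
the job is handed in; nothing more can be done
None
```

The job is handed in after about 56 s of robot time; hand-in gives no verdict. I turned the pan support half round and set it back in the well with its guard at the back. I then twisted all three knobs off to and fro and stood them upright in the tub. The pull stayed below 19 N in every reading.

**Last checks:**
- **Pan support:** the bridge, bar and frame heights read 79, 71 and 59 mm, as they should when fully home. Its centre is about 2 mm from the well's and it is square within 1°. The guard reads at the back.
- **Knobs and tub:** all three knobs show in the tub in the last pictures, with their tops at about 53 mm, below the rim. In the last top view the network reported only two of them; the side view reported all three. The tub reads where it started.
- **Hob and salt:** all three spindles are bare, and the last pictures show the hob flat and in place. The salt read within about 2 mm of its start.
- **Robot:** the arm is clear of everything, with about zero force on the tool.

**Disagreement:** two tub fits mid-run came out about 4 cm off. Direct readings of the rim and the pictures showed the tub had not moved, so I ignored those fits.

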